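Assemble and stock the two-tier candle display

ROBOT

A 6-joint arm with a two-finger parallel gripper is mounted at the origin on the work surface. World frame = base frame: x ahead of the robot, y to its left, z up, the work surface at z = 0. Lengths are in m, angles in degrees, forces in N, time in s.
With the tool pointing down it reaches from about 0.4 to 0.825 m from the base axis. Payload 7 kg.
Tool frame: the origin (TCP) lies midway between the tips of the shut fingers; the grasp point (between the pads) lies ctrl.tcp_to_grasp behind it (ctrl.tcp_to_grasp is the distance from the TCP to the grasp point, in m); z points along the fingers, y is the line along which they close (so a half turn about z gives the same grasp; the last joint's range is limited). The gripper opens to 88 mm and grips with 3 to 60 N. Pads are 19 mm wide; open, the fingers measure 130 mm over their backs; the gripper's body (78 mm by 193 mm) begins 47 mm behind the grasp point.
Start: joints at [-54.941, 20.546, 0.682, 0, -70.136, -16.507], TCP at [0.215, -0.64, 0.2] pointing down, gripper open.
Joint ranges: [-176.03, 176.03], [-82.01, 121.73], [-58.28, 71.71], [-173.87, 95.51], [-174.79, -0.11], [-173.66, 173.66]. Speed limits (degrees/s): [136.94, 136.94, 172.46, 180, 180, 180].

INTERFACE

Orientations are given as [roll, pitch, yaw] about the fixed x, y, z axes, in that order (R = Rz(yaw) Ry(pitch) Rx(roll)).
In Python, from plant import ctrl, imaging, close_job gives the robot as it stands.
- The arm moves only by the shell command python3 -m crank 'ROWS'. ROWS is JSON, a list of rows, each a list of 3 entries, a list of its own where there are three numbers: the shift along the world's x, y, z in m, then the turn, a rotation vector about the world's x, y, z in degrees, then the opening, from -1 (shut) to 1 (fully open), so that 0 is half open. A call has 1 to 12 rows; each row shifts and turns the commanded pose from where the row before left it; what a row does not reach is not made up. A row lasts 1/10 s, in which the tool goes at most 50 mm and 8.59 degrees, less where a joint would pass 70% of its speed; a pose out of reach is approached as far as the arm can. A call is refused whole if a number of a shift passes 0.05 or a number of a turn 8.59, either way. A call with a gripper value outside its range is refused whole. The fingers move at their own pace and stop on an object; the grip force is fixed at half the most. Time passes only in rows, so rows that do not move let the fingers close. It gives the time, the measured TCP pose, the force, the opening and the grip force at its end, in the units of the state.
- ctrl.get_obs(): the state, without advancing time (a new reading comes with each control period).
- imaging.snapshot(name): name is "scene" or "top" or "wrist"; returns (picture, depth): 384x512x3 uint8, blue, green, red; 384x512 float32, m along the optical axis (not along the pixel's ray), 0 where there is no reading.
- imaging.camera_model(name): a dict with "mtx" (3x3 intrinsics, pixels), "R" (3x3) and "t" (3): a world point X has camera coordinates R X + t. Camera axes: x right, y down, z forward; pixel columns grow to the right and rows downward; lengths in m; the calibration is good to about 2 mm. A picture is of the moment at which its call begins: read the wrist's pose just before it. camera_model takes no time and is no camera call; for the wrist camera it gives the pose at the moment of the call.
- close_job(): hands the job in; it is judged then, once.
The state is a dict: "clock": time; "joint_pos": joint angles; "qvel": joint speeds; "tau": joint torques, N m; "tool_pos": TCP position; "orientation": TCP orientation; "force": force on the tool from outside, world axes, zero at the start; "moment": the same for the moment, N m; "opening": finger opening in m; "gripper_force": force on a finger pad.
Only numpy, scipy, OpenCV 4.12 (cv2) and the standard library are available. Lean on these libraries where they do the work, as an engineer would, in place of code of your own. Each camera call takes 0.05 s, during which the arm holds its last target. There are 200 camera calls.

TASK

Set up the candle display on the party-shop counter: drop the red tray over the four posts of the stand until it sits flat on the lower shoulders, and then lay every red candle carton in it. After that, drop the cream tray over the thin pins so that it sits flat on the upper shoulders above them, and lay every cream carton in that tray; each carton lies flat on the floor of its tray, wholly inside the lip and not on end or on another carton. Leave the yellow carton and the other shop things where they are.

Things in the scene. Friction and masses are not known exactly. Their poses are not given: they have to be found in the camera images.
- stand: fixed display stand: wood base 190 (x) x 170 (y) x 12 mm, four upright stepped posts at x = +-79, y = +-69 mm: steel column dia 28 up to 36 mm above the counter (lower shoulder), brass dia 16 up to 90 mm (upper shoulder), steel pin dia 8, its last 10 mm tapered, up to 108 mm. Origin: centre of the underside, z up
- tray_red: lower tray, red, 0.3 kg: plate 190 (x) x 170 (y) x 6 mm, 3 mm thick lip all round to 14 mm above the underside, 20 mm square through hole in each corner at x = +-79, y = +-69 mm; rests on the shoulders at 36 mm, either way round. Brown fin handle in the middle: 70 mm long (x), 10 mm thick (y), top 44 mm above the underside. Origin: centre of the underside, z up
- tray_cream: upper tray, cream, 0.3 kg: plate 190 (x) x 170 (y) x 6 mm, 3 mm thick lip all round to 14 mm above the underside, 12 mm square through hole in each corner at x = +-79, y = +-69 mm; rests on the shoulders at 90 mm, either way round. Brown fin handle in the middle: 70 mm long (x), 10 mm thick (y), top 44 mm above the underside. Origin: centre of the underside, z up
- red1_c (a point): carton of birthday candles, a rigid red box 64 (x, long) x 30 (y) x 34 (z) mm, 70 g, with a white window on its top face; this point is the centre of the box. It belongs in the red tray. May be absent.
- red2_c (a point): carton of birthday candles, a rigid red box 64 (x, long) x 30 (y) x 34 (z) mm, 70 g, with a white window on its top face; this point is the centre of the box. It belongs in the red tray. May be absent.
- red3_c (a point): carton of birthday candles, a rigid red box 64 (x, long) x 30 (y) x 34 (z) mm, 70 g, with a white window on its top face; this point is the centre of the box. It belongs in the red tray. May be absent.
- cream1_c (a point): carton of birthday candles, a rigid cream box 64 (x, long) x 30 (y) x 34 (z) mm, 70 g, with a white window on its top face; this point is the centre of the box. It belongs in the cream tray. May be absent.
- cream2_c (a point): carton of birthday candles, a rigid cream box 64 (x, long) x 30 (y) x 34 (z) mm, 70 g, with a white window on its top face; this point is the centre of the box. It belongs in the cream tray. May be absent.
- cream3_c (a point): carton of birthday candles, a rigid cream box 64 (x, long) x 30 (y) x 34 (z) mm, 70 g, with a white window on its top face; this point is the centre of the box. It belongs in the cream tray. May be absent.
- yellow: a yellow carton like the others (64 x 30 x 34 mm), a bystander to be left alone; origin at the centre of its underside
- jar: a pink jar with a white lid, 56 mm across and 85 mm tall, a bystander; origin at the centre of its underside
- spool: a spool of red ribbon on a cardboard core, 76 mm across and 35 mm tall, a bystander; origin at the centre of its underside
- gift: a pale blue gift box with red ribbon, 90 x 90 x 45 mm (bow to 74 mm), a bystander; origin at the centre of its underside
- weight: a golden cone-shaped balloon weight, 68 mm across and 70 mm tall, a bystander; origin at the centre of its underside
There are look-alikes about, which are no part of the job. What is shaped like the part that bears red2_c but purple is not meant. Leave any green look-alike of the part that bears cream3_c alone.

How it is judged (in metres and radians):
On the way, in this order (a step that is already met when the one before it is completed fails the run):
1. the red tray sits on the lower shoulders, released (horizontal distance between tray_red and stand below 0.005 m and z of tray_red in the frame of stand between 0.033 and 0.039 m and angle between the x axis of tray_red and the x axis of stand, either way round below 0.06 rad and angle between the z axis of tray_red and the z axis of stand, either way round below 0.04 rad and contact force between the fingers and tray_red below 0.3 N), for 0.2 s.
2. every red carton lies in the seated red tray, released (horizontal distance between tray_red and stand below 0.005 m and z of tray_red in the frame of stand between 0.033 and 0.039 m and angle between the x axis of tray_red and the x axis of stand, either way round below 0.06 rad and angle between the z axis of tray_red and the z axis of stand, either way round below 0.04 rad and x of red1_c in the frame of tray_red between -0.085 and 0.085 m and y of red1_c in the frame of tray_red between -0.077 and 0.077 m and z of red1_c in the frame of tray_red between 0.015 and 0.0255 m and x of red2_c in the frame of tray_red between -0.085 and 0.085 m and y of red2_c in the frame of tray_red between -0.077 and 0.077 m and z of red2_c in the frame of tray_red between 0.015 and 0.0255 m and x of red3_c in the frame of tray_red between -0.085 and 0.085 m and y of red3_c in the frame of tray_red between -0.077 and 0.077 m and z of red3_c in the frame of tray_red between 0.015 and 0.0255 m and contact force between the fingers and red1 below 0.3 N and contact force between the fingers and red2 below 0.3 N and contact force between the fingers and red3 below 0.3 N), for 0.2 s.
3. the cream tray sits on the upper shoulders, released (horizontal distance between tray_cream and stand below 0.005 m and z of tray_cream in the frame of stand between 0.087 and 0.093 m and angle between the x axis of tray_cream and the x axis of stand, either way round below 0.06 rad and angle between the z axis of tray_cream and the z axis of stand, either way round below 0.04 rad and contact force between the fingers and tray_cream below 0.3 N), for 0.2 s.
4. every cream carton lies in the seated cream tray, released (horizontal distance between tray_cream and stand below 0.005 m and z of tray_cream in the frame of stand between 0.087 and 0.093 m and angle between the x axis of tray_cream and the x axis of stand, either way round below 0.06 rad and angle between the z axis of tray_cream and the z axis of stand, either way round below 0.04 rad and x of cream1_c in the frame of tray_cream between -0.085 and 0.085 m and y of cream1_c in the frame of tray_cream between -0.077 and 0.077 m and z of cream1_c in the frame of tray_cream between 0.015 and 0.0255 m and x of cream2_c in the frame of tray_cream between -0.085 and 0.085 m and y of cream2_c in the frame of tray_cream between -0.077 and 0.077 m and z of cream2_c in the frame of tray_cream between 0.015 and 0.0255 m and x of cream3_c in the frame of tray_cream between -0.085 and 0.085 m and y of cream3_c in the frame of tray_cream between -0.077 and 0.077 m and z of cream3_c in the frame of tray_cream between 0.015 and 0.0255 m and contact force between the fingers and cream1 below 0.3 N and contact force between the fingers and cream2 below 0.3 N and contact force between the fingers and cream3 below 0.3 N), for 0.2 s.
At the end, for the whole second after the job is handed in: Trays seated on their shoulders (5 mm off centre, 3 mm in height, 0.04 rad level, 0.06 rad square to the stand); every carton on the floor of its colour's tray, at rest (box centre 15 to 25.5 mm above the tray underside, within x +-85, y +-77 mm of its middle) (horizontal distance between each of tray_red, tray_cream and stand below 0.005 m and z of tray_red in the frame of stand between 0.033 and 0.039 m and angle between the x axis of each of tray_red, tray_cream and the x axis of stand, either way round below 0.06 rad and angle between the z axis of each of tray_red, tray_cream and the z axis of stand, either way round below 0.04 rad and z of tray_cream in the frame of stand between 0.087 and 0.093 m and x of red1_c in the frame of tray_red between -0.085 and 0.085 m and y of red1_c in the frame of tray_red between -0.077 and 0.077 m and z of red1_c in the frame of tray_red between 0.015 and 0.0255 m and x of red2_c in the frame of tray_red between -0.085 and 0.085 m and y of red2_c in the frame of tray_red between -0.077 and 0.077 m and z of red2_c in the frame of tray_red between 0.015 and 0.0255 m and x of red3_c in the frame of tray_red between -0.085 and 0.085 m and y of red3_c in the frame of tray_red between -0.077 and 0.077 m and z of red3_c in the frame of tray_red between 0.015 and 0.0255 m and x of cream1_c in the frame of tray_cream between -0.085 and 0.085 m and y of cream1_c in the frame of tray_cream between -0.077 and 0.077 m and z of cream1_c in the frame of tray_cream between 0.015 and 0.0255 m and x of cream2_c in the frame of tray_cream between -0.085 and 0.085 m and y of cream2_c in the frame of tray_cream between -0.077 and 0.077 m and z of cream2_c in the frame of tray_cream between 0.015 and 0.0255 m and x of cream3_c in the frame of tray_cream between -0.085 and 0.085 m and y of cream3_c in the frame of tray_cream between -0.077 and 0.077 m and z of cream3_c in the frame of tray_cream between 0.015 and 0.0255 m and linear speed of each of tray_red, tray_cream, red1, red2, red3, cream1, cream2, cream3 below 0.02 m/s); the robot touches nothing.
It fails at once if the yellow moved more than 6 cm (distance of yellow from where it was at the start of the episode above 0.06 m).
It fails at once if the jar moved more than 6 cm (distance of jar from where it was at the start of the episode above 0.06 m).
It fails at once if the spool moved more than 6 cm (distance of spool from where it was at the start of the episode above 0.06 m).
It fails at once if the gift moved more than 6 cm (distance of gift from where it was at the start of the episode above 0.06 m).
It fails at once if the weight moved more than 6 cm (distance of weight from where it was at the start of the episode above 0.06 m).
Of red1, red2, red3 only 2 to 3 are there at a start; the rules pass over those that are not, and their reading is None.
Of cream1, cream2, cream3 only 2 to 3 are there at a start; the rules pass over those that are not, and their reading is None.
At some moment in a run one of cream1, cream2, cream3 may be knocked a few centimetres aside while the robot is not near it.
Once in a run the grip may slacken for a moment while it holds something.
It also fails if it takes over 210 s, if anything falls off the work surface, if the arm or the gripper's body presses on something with over 40 N, if the wrist force passes 120 N, or if a joint passes its speed limit or range.

## Working session

There is one attempt and no reset: what is moved stays moved. The work goes in short steps, Python scripts to look and compute and a shell command to move; the robot and the scene stay as the last step left them, time stands still between calls to the robot, and variables do not carry over. Pictures are saved under pics/ and viewed, at most 14 in all, crops included, and the job is handed in when it is done.

```bash
ls; mkdir -p pics; python3 - <<'E'
from plant import ctrl, imaging
import cv2, numpy as np
print(ctrl.get_obs(), ctrl.tcp_to_grasp)
for n in ("top","scene"):
    p,d=imaging.snapshot(n); cv2.imwrite(f"pics/{n}0.png",p); np.save(f"/tmp/{n}0.npy",d)
    m=imaging.camera_model(n); print(n,m)
E
```

```text
pics
{'clock': 0.0, 'joint_pos': array([-5.49405021e+01,  2.05915122e+01,  6.32611812e-01, -2.02516415e-02,
       -7.01347064e+01, -1.65070237e+01]), 'qvel': array([ 0.10648703,  0.01593109, -0.06039129, -0.01474873,  0.03910541,
        0.03577017]), 'tau': array([ 1.39874439e-03, -5.82722354e+01,  2.93060035e+01,  6.99756235e+00,
        7.08594176e-03, -2.12913192e-04]), 'tool_pos': array([ 0.21456713, -0.63942114,  0.19881261]), 'orientation': array([ 1.79904842e+02, -8.34635419e-03, -1.61454416e+02]), 'force': array([-0.146583  ,  0.53875874, -0.57193875]), 'moment': array([0.01530808, 0.04032819, 0.02366074]), 'gripper_force': 0.0, 'opening': 0.08738614974668582} 0.0188
top {'mtx': array([[348.25784186,   0.        , 259.3381144 ],
       [  0.        , 348.25784186, 192.28590721],
       [  0.        ,   0.        ,   1.        ]]), 'R': array([[ 0.01148119, -0.99987936,  0.01046158],
       [-0.98612673, -0.01305467, -0.16548006],
       [ 0.16559667, -0.00841654, -0.98615765]]), 't': array([-0.00104369,  0.55855861,  0.9111215 ])}
scene {'mtx': array([[472.71029462,   0.        , 249.83826537],
       [  0.        , 472.71029462, 191.17003306],
       [  0.        ,   0.        ,   1.        ]]), 'R': array([[-0.87114799,  0.49088041,  0.01173034],
       [ 0.39113273,  0.70817558, -0.58779464],
       [-0.29684402, -0.507468  , -0.80892513]]), 't': array([ 0.51101314, -0.18497796,  1.85861669])}
```

View pics/top0.png

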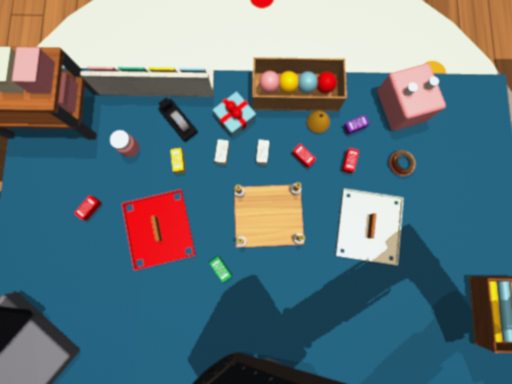

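View pics/scene0.png

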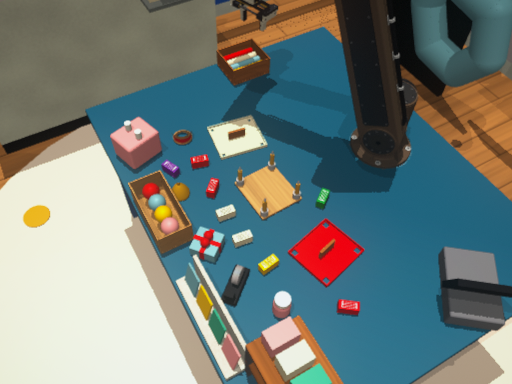

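```bash
cat > h.py <<'E'
from plant import ctrl, imaging
import cv2, numpy as np
def cast(m,px,z):
    px=np.asarray(px,float).reshape(-1,2)
    r=np.c_[(px-m["mtx"][:2,2])/m["mtx"][[0,1],[0,1]],np.ones(len(px))]@m["R"]
    c=-m["R"].T@m["t"]
    return (c+r*((z-c[2])/r[:,2])[:,None])[:,:2]
def cloud(m,d):
    v,u=np.mgrid[:d.shape[0],:d.shape[1]]
    p=np.stack([(u-m["mtx"][0,2])/m["mtx"][0,0]*d,(v-m["mtx"][1,2])/m["mtx"][1,1]*d,d],-1)
    return (p-m["t"])@m["R"]
def rect(P):
    """centre, (long,short), yaw of the long side in degrees (-90..90)"""
    b=cv2.boxPoints(cv2.minAreaRect(P.astype(np.float32)*1000))/1000
    e=b[1]-b[0],b[2]-b[1]; i=int(np.linalg.norm(e[1])>np.linalg.norm(e[0])); l=e[i]
    y=np.degrees(np.arctan2(l[1],l[0])); y=(y+90)%180-90
    return b.mean(0),(np.linalg.norm(e[i]),np.linalg.norm(e[1-i])),y
RNG={"red":[(0,150,90),(6,255,255)],"cream":[(10,0,170),(40,70,255)],"yellow":[(22,150,120),(32,255,255)],
     "green":[(45,100,60),(75,255,255)],"purple":[(130,80,60),(160,255,255)]}
def mask(p,c):
    h=cv2.cvtColor(p,cv2.COLOR_BGR2HSV); lo,hi=RNG[c]; k=cv2.inRange(h,np.array(lo),np.array(hi))
    if c=="red": k|=cv2.inRange(h,np.array((172,150,90)),np.array((180,255,255)))
    return k
def blobs(p,c,amin=60):
    k=mask(p,c); k=cv2.morphologyEx(k,cv2.MORPH_CLOSE,np.ones((5,5)))
    cs,_=cv2.findContours(k,cv2.RETR_EXTERNAL,cv2.CHAIN_APPROX_NONE)
    return [x[:,0] for x in cs if cv2.contourArea(x)>amin]
E
python3 - <<'E'
from h import *
p=cv2.imread("pics/top0.png"); d=np.load("/tmp/top00.npy") if 0 else np.load("/tmp/top0.npy"); m=imaging.camera_model("top")
W=cloud(m,d)
for y,x in [(152,222),(152,263),(227,350),(215,269)]: print(cv2.cvtColor(p,cv2.COLOR_BGR2HSV)[y,x],W[y,x].round(3))
# tops by height: pixels within each blob
for c in RNG:
    for b in blobs(p,c,30):
        k=np.zeros(d.shape,np.uint8); cv2.fillPoly(k,[b],1); Q=W[(k>0)&(d>0)]
        if len(Q)==0: continue
        zt=np.percentile(Q[:,2],90); T=Q[abs(Q[:,2]-zt)<.012]
        r=rect(T[:,:2]); print(c,b.mean(0).round(),"ztop %.3f"%zt,r[0].round(3),np.round(r[1],3),round(r[2],1))
K=(W[...,2]>.007)&(W[...,2]<.02)&(d>0)
def comp(K,lab):
    n,l,s,c=cv2.connectedComponentsWithStats(K.astype(np.uint8))
    for i in range(1,n):
        if 1500<s[i,4]<9000: r=rect(W[l==i][:,:2]); print(lab,c[i].round(),r[0].round(4),np.round(r[1],3),round(r[2],1))
comp(K,"plate")
E
```

```text
[ 45   6 239] [0.675 0.113 0.034]
[ 50   6 238] [0.4   0.014 0.991]
[ 83   4 243] [ 0.469 -0.253  0.003]
[ 19 131 235] [ 0.5   -0.022  0.013]
red [ 87. 208.] ztop 0.036 [0.513 0.483] [0.064 0.031] -35.3
red [158. 229.] ztop 0.013 [0.459 0.288] [0.193 0.171] 14.6
red [350. 160.] ztop 0.036 [ 0.658 -0.253] [0.064 0.029] -14.9
red [304. 155.] ztop 0.036 [ 0.671 -0.12 ] [0.063 0.03 ] 46.1
red [234. 112.] ztop 0.073 [0.791 0.081] [0.056 0.029] 41.2
red [326.  81.] ztop 0.088 [ 0.876 -0.18 ] [0.048 0.048] 48.4
red [261.   2.] ztop -0.736 [ 1.753e+00 -1.000e-03] [0.117 0.053] -87.8
cream [242. 241.] ztop 0.085 [0.424 0.05 ] [0.015 0.006] -29.3
cream [370. 226.] ztop 0.045 [ 0.472 -0.306] [0.07  0.011] -8.3
cream [391. 234.] ztop 0.009 [ 0.466 -0.346] [0.187 0.085] -8.7
cream [223. 155.] ztop 0.037 [0.673 0.114] [0.052 0.026] -7.8
cream [ 4. 63.] ztop 0.281 [0.798 0.573] [0.079 0.024] 0.1
cream [267.  40.] ztop -0.737 [ 1.573 -0.037] [2.481 0.444] -90.0
yellow [496. 311.] ztop 0.057 [ 0.253 -0.613] [0.15  0.021] -0.3
yellow [177. 160.] ztop 0.037 [0.652 0.24 ] [0.064 0.03 ] 8.6
yellow [288.  81.] ztop 0.089 [ 0.875 -0.074] [0.045 0.045] 89.9
yellow [162.  69.] ztop 0.112 [0.885 0.277] [0.066 0.006] 89.8
yellow [437.  67.] ztop -0.734 [ 1.395 -0.954] [0.065 0.065] 3.6
green [220. 269.] ztop 0.037 [0.35  0.109] [0.063 0.03 ] 36.7
purple [356. 124.] ztop 0.037 [ 0.767 -0.275] [0.064 0.031] -66.5
plate [268. 216.] [ 0.4994 -0.0206] [0.19 0.17] -86.7
plate [370. 227.] [ 0.4721 -0.3069] [0.19  0.171] -8.0
```

```bash
python3 -m crank '[[[0.01,0.03,0.02],[0,0,8],1],[[0.018,0.039,0.015],[0,0,8],1],[[0.018,0.039,0.015],[0,0,8],1],[[0.018,0.039,0.015],[0,0,8],1],[[0.018,0.039,0.015],[0,0,8],1],[[0.018,0.039,0.01],[0,0,8],1],[[0.018,0.039,0.01],[0,0,8],1],[[0.018,0.039,0],[0,0,8],1],[[0.018,0.039,0],[0,0,8],1],[[0.018,0.039,0],[0,0,2.7],1],[[0.018,0.039,0],[0,0,0],1],[[0.018,0.039,0],[0,0,0],1]]'
python3 -m crank '[[[0.018,0.039,0],[0,0,0],1],[[0.018,0.039,0],[0,0,0],1],[[0.018,0.039,0],[0,0,0],1],[[0.018,0.039,0],[0,0,0],1],[[0,0,0],[0,0,0],1],[[0,0,0],[0,0,0],1]]'
python3 - <<'E'
from h import *
m=imaging.camera_model("wrist"); p,d=imaging.snapshot("wrist"); cv2.imwrite("pics/w1.png",p); np.save("/tmp/w1.npy",d); print(m,-m["R"].T@m["t"]); print(ctrl.get_obs()["tool_pos"],ctrl.get_obs()["orientation"])
E
```

```text
clock: 1.3
tool_pos: [0.4229, -0.1791, 0.2997]
orientation: [-180.0, 0.0, -86.7]
force: [1.3, -0.8, -0.2]
opening: 0.0876
gripper_force: 0.0
clock: 1.9
tool_pos: [0.4946, -0.024, 0.2991]
orientation: [179.9, -0.0, -86.6]
force: [1.1, 0.4, -0.4]
opening: 0.0875
gripper_force: 0.0
{'mtx': array([[322.29257336,   0.        , 256.88693066],
       [  0.        , 322.29257336, 192.19186824],
       [  0.        ,   0.        ,   1.        ]]), 'R': array([[-0.99829126, -0.05835847,  0.00297319],
       [-0.05466208,  0.95062408,  0.3054929 ],
       [-0.02065448,  0.30480838, -0.95218971]]), 't': array([ 0.49103874, -0.01800135,  0.50419399])} [ 0.49962956 -0.10791377  0.48412767]
[ 0.49442549 -0.02478627  0.29935352] [ 1.79940320e+02 -1.35383350e-02 -8.66967407e+01]
```

View pics/w1.png

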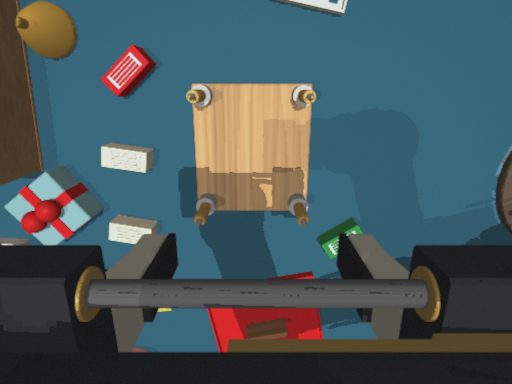

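```bash
cat > m.py <<'E'
from h import *
def pieces(zlo,zhi,amin,amax,name="wrist",p=None):
    m=imaging.camera_model(name); p,d=imaging.snapshot(name); W=cloud(m,d)
    K=((W[...,2]>zlo)&(W[...,2]<zhi)&(d>0)).astype(np.uint8)
    n,l,s,c=cv2.connectedComponentsWithStats(K)
    return p,W,[(c[i],l==i) for i in range(1,n) if amin<s[i,4]<amax]
E
python3 - <<'E'
from m import *
p,W,P=pieces(.006,.0185,3000,40000)
for c,k in P: r=rect(W[k][:,:2]); print(c.round(),k.sum(),r[0].round(4),np.round(r[1],4),round(r[2],2),np.median(W[k][:,2]).round(4))
for lo,hi,n in[(.097,.12,"pin"),(.03,.04,"shoulder"),(.084,.094,"upsh")]:
    K=((W[...,2]>lo)&(W[...,2]<hi)).astype(np.uint8); K[225:]=0;K[:,:180]=0;K[:,330:]=0
    nn,l,s,c=cv2.connectedComponentsWithStats(K)
    for i in range(1,nn):
        if s[i,4]>8: Q=W[l==i]; print(n,c[i].round(1),s[i,4],Q.mean(0).round(4),((Q.min(0)+Q.max(0))/2).round(4))
E
```

```text
[251. 146.] 13280 [ 0.5013 -0.0206] [0.1884 0.1701] -86.73 0.0121
pin [190.2  97.2] 33 [ 0.5734 -0.0953  0.1023] [ 0.5741 -0.0954  0.1024]
pin [309.7  97.2] 33 [ 0.4378 -0.1031  0.1023] [ 0.437  -0.1032  0.1024]
pin [197.5 223.1] 16 [0.5653 0.0604 0.1004] [0.5653 0.0604 0.1004]
pin [303.4 223.1] 17 [0.429  0.0525 0.1006] [0.4285 0.0529 0.1009]
shoulder [202.3  95.7] 185 [ 0.5702 -0.0958  0.0357] [ 0.5736 -0.0946  0.0351]
shoulder [299.2  95.6] 186 [ 0.4412 -0.1033  0.0361] [ 0.4387 -0.1024  0.035 ]
shoulder [206.1 204.4] 162 [0.5638 0.0581 0.0357] [0.5654 0.0615 0.035 ]
shoulder [296.7 204.4] 161 [0.43   0.0506 0.036 ] [0.4282 0.0543 0.0355]
upsh [186.5  94.7] 12 [ 0.5809 -0.0974  0.0862] [ 0.5803 -0.097   0.0871]
upsh [194.9  96. ] 49 [ 0.5709 -0.0964  0.0867] [ 0.572  -0.0958  0.0889]
upsh [306.1  96.8] 64 [ 0.4394 -0.1031  0.0864] [ 0.4376 -0.1025  0.0889]
upsh [313.1  99.4] 12 [ 0.4307 -0.1006  0.0854] [ 0.431  -0.1005  0.0865]
upsh [189.9 102.2] 10 [ 0.5772 -0.089   0.085 ] [ 0.5767 -0.0888  0.0867]
upsh [199.6 218.8] 57 [0.5648 0.0598 0.087 ] [0.5656 0.0615 0.0889]
upsh [301.7 218.9] 63 [0.4293 0.0523 0.0873] [0.4284 0.0539 0.089 ]
```

```bash
python3 -m crank '[[[-0.004,0.025,0],[0,0,-7.87],1],[[-0.004,0.032,0],[0,0,-7.87],1],[[-0.004,0.032,0],[0,0,-7.87],1],[[-0.004,0.032,0],[0,0,-7.87],1],[[-0.004,0.032,0],[0,0,-7.87],1],[[-0.004,0.032,0],[0,0,-7.87],1],[[-0.004,0.032,0],[0,0,-7.87],1],[[-0.004,0.032,0],[0,0,-7.87],1],[[-0.004,0.032,0],[0,0,-7.87],1],[[0,0.03,0],[0,0,-7.87],1],[[0,0,0],[0,0,0],1],[[0,0,0],[0,0,0],1]]'
cat > tray.py <<'E'
from m import *
p,W,P=pieces(.001,.022,5000,60000)
for c,k in P:
    Q=W[k]; r=rect(Q[:,:2]); print(c.round(),k.sum(),r[0].round(4),np.round(r[1],4),round(r[2],2),np.percentile(Q[:,2],[5,50,95]).round(4))
    near=np.linalg.norm(W[...,:2]-r[0],axis=-1)<.05
    F=W[near&(W[...,2]>.04)&(W[...,2]<.055)]; r=rect(F[:,:2]); print("fin",len(F),r[0].round(4),np.round(r[1],4),round(r[2],2),np.median(F[:,2]).round(4))
o=ctrl.get_obs(); print(o["tool_pos"].round(4),o["orientation"].round(2))
E
python3 tray.py
```

```text
clock: 3.2
tool_pos: [0.4588, 0.2854, 0.2996]
orientation: [-180.0, -0.0, -165.4]
force: [-0.4, -0.3, -0.7]
opening: 0.088
gripper_force: 0.0
[ 54. 122.] 12381 [ 0.5013 -0.0047] [0.181  0.1646] 1.85 [0.0101 0.0119 0.0135]
fin 0 [0. 0.] [0. 0.] 0.0 nan
[259. 144.] 14100 [0.4614 0.289 ] [0.212  0.1843] 14.05 [0.0044 0.0062 0.0136]
fin 348 [0.4586 0.2877] [0.0688 0.0085] 14.52 0.0439
[0.4589 0.285  0.2998] [-1.7999e+02 -1.0000e-02 -1.6542e+02]
  return _methods._mean(a, axis=axis, dtype=dtype,
  ret = ret.dtype.type(ret / rcount)
```

```bash
cat > tray.py <<'E'
from m import *
import sys
zf=float(sys.argv[1])  # underside height
p,W,P=pieces(zf+.0035,zf+.022,5000,60000)
for c,k in P:
    k=cv2.morphologyEx(k.astype(np.uint8),cv2.MORPH_OPEN,np.ones((5,5)))>0
    Q=W[k]; r=rect(Q[:,:2]); print(c.round(),k.sum(),"plate",r[0].round(4),np.round(r[1],4),round(r[2],2),np.percentile(Q[:,2],[5,50,95]).round(4))
    near=np.linalg.norm(W[...,:2]-r[0],axis=-1)<.05
    F=W[near&(W[...,2]>zf+.04)&(W[...,2]<zf+.055)]
    if len(F): r=rect(F[:,:2]); print("  fin",len(F),r[0].round(4),np.round(r[1],4),round(r[2],2),np.median(F[:,2]).round(4))
o=ctrl.get_obs(); print(o["tool_pos"].round(4),o["orientation"].round(2))
E
python3 tray.py 0
```

```text
[ 54. 123.] 12215 plate [ 0.5001 -0.0062] [0.1698 0.1625] 3.18 [0.0103 0.0119 0.0135]
[259. 145.] 13682 plate [0.4597 0.2877] [0.19   0.1702] 14.36 [0.0047 0.0062 0.0135]
  fin 347 [0.4588 0.2873] [0.0686 0.0085] 14.65 0.0439
[0.4589 0.2849 0.2999] [ 180.      0.   -165.45]
```

```bash
python3 -m crank '[[[0.0005,0.0027,-0.03],[0,0,0],1],[[0,0,-0.045],[0,0,0],1],[[0,0,-0.045],[0,0,0],1],[[0,0,-0.045],[0,0,0],1],[[0,0,-0.045],[0,0,0],1],[[0,0,-0.04],[0,0,0],1],[[0,0,-0.025],[0,0,0],1],[[0,0,-0.011],[0,0,0],1],[[0,0,0],[0,0,0],1],[[0,0,0],[0,0,0],1]]'
python3 -m crank '[[[0,0,0],[0,0,0],-1],[[0,0,0],[0,0,0],-1],[[0,0,0],[0,0,0],-1],[[0,0,0],[0,0,0],-1],[[0,0,0],[0,0,0],-1],[[0,0,0],[0,0,0],-1],[[0,0,0],[0,0,0],-1],[[0,0,0],[0,0,0],-1],[[0,0,0],[0,0,0],-1],[[0,0,0],[0,0,0],-1]]'
```

```text
clock: 4.3
tool_pos: [0.4601, 0.2891, 0.0151]
orientation: [180.0, 0.1, -165.4]
force: [1.1, 0.3, 0.9]
opening: 0.088
gripper_force: 0.0
clock: 5.3
tool_pos: [0.4592, 0.2888, 0.0137]
orientation: [-180.0, -0.0, -165.4]
force: [0.2, -0.0, 0.3]
opening: 0.0136
gripper_force: 0.0
```

```bash
python3 -m crank '[[[0,0,0],[0,0,0],-1],[[0,0,0],[0,0,0],-1],[[0,0,0],[0,0,0],-1],[[0,0,0],[0,0,0],-1]]'; python3 -c "
from h import *; print(ctrl.get_obs())"
```

```text
clock: 5.7
tool_pos: [0.4592, 0.2888, 0.0137]
orientation: [180.0, -0.0, -165.4]
force: [0.7, 0.2, -0.3]
opening: 0.0093
gripper_force: 30.0
{'clock': 5.7, 'joint_pos': array([ 5.28703599e+01,  1.94712046e+01, -2.90700129e+01, -2.38116145e-03,
       -4.14596710e+01, -1.28314844e+02]), 'qvel': array([-0.01702928,  0.00012636, -0.01156598, -0.01372258, -0.06192159,
        0.02042445]), 'tau': array([-1.62931317e-01, -4.82928193e+01,  2.05533242e+01,  4.97536361e+00,
       -1.89492870e-01,  1.46779226e-02]), 'tool_pos': array([0.45922215, 0.28881721, 0.01371093]), 'orientation': array([ 1.79999314e+02, -1.67458526e-03, -1.65446268e+02]), 'force': array([ 0.71701704,  0.179743  , -0.25044124]), 'moment': array([ 0.12703595, -0.02868768, -0.09070751]), 'gripper_force': 29.999622702598572, 'opening': 0.009295244411169377}
```

```bash
python3 -m crank '[[[0,0,0.01],[0,0,0],-1],[[0,0,0.025],[0,0,0],-1],[[0,0,0.04],[0,0,0],-1],[[0,0,0.04],[0,0,0],-1],[[0,0,0.04],[0,0,0],-1],[[0,0,0.02],[0,0,0],-1],[[0,0,0.01],[0,0,0],-1],[[0,0,0],[0,0,0],-1]]'
python3 -m crank '[[[0.002,-0.012,0],[0,0,3],-1],[[0.004,-0.025,0],[0,0,6],-1],[[0.004,-0.03,0],[0,0,8],-1],[[0.004,-0.03,0],[0,0,8],-1],[[0.004,-0.03,0],[0,0,8],-1],[[0.004,-0.03,0],[0,0,8],-1],[[0.004,-0.03,0],[0,0,8],-1],[[0.004,-0.03,0],[0,0,8],-1],[[0.004,-0.03,0],[0,0,8],-1],[[0.004,-0.03,0],[0,0,8],-1],[[0.0025,-0.022,0],[0,0,4],-1],[[0.0004,-0.0107,0],[0,0,1.7],-1]]'
python3 -m crank '[[[0,0,0],[0,0,0],-1],[[0,0,0],[0,0,0],-1],[[0,0,0],[0,0,0],-1]]'
python3 - <<'E'
from h import *
o=ctrl.get_obs(); print(o["tool_pos"].round(4),o["orientation"].round(2))
m=imaging.camera_model("wrist"); p,d=imaging.snapshot("wrist"); cv2.imwrite("pics/w2.png",p)
W=cloud(m,d); k=mask(p,"red")>0; k&=(W[...,2]>.1)&(W[...,2]<.23); k[330:]=0
n,l,s,c=cv2.connectedComponentsWithStats(k.astype(np.uint8)); i=1+s[1:,4].argmax(); Q=W[l==i]; print(len(Q),rect(Q[:,:2]),np.percentile(Q[:,2],[5,50,95]))
E
```

```text
clock: 6.5
tool_pos: [0.4593, 0.289, 0.1998]
orientation: [179.9, 0.1, -165.5]
force: [-0.1, 0.9, -4.2]
opening: 0.0091
gripper_force: 30.0
clock: 7.7
tool_pos: [0.4988, -0.0228, 0.1966]
orientation: [179.8, -0.0, -86.7]
force: [0.2, 0.2, -3.7]
opening: 0.0089
gripper_force: 30.0
clock: 8.0
tool_pos: [0.4997, -0.0205, 0.1979]
orientation: [179.9, -0.0, -86.8]
force: [0.2, -0.7, -3.7]
opening: 0.0092
gripper_force: 30.0
[ 0.4997 -0.0205  0.1979] [ 1.7992e+02 -1.0000e-02 -8.6770e+01]
47516 (array([ 0.5014954 , -0.06057331], dtype=float32), (np.float32(0.17070453), np.float32(0.110314175)), np.float32(3.1613312)) [0.1892567 0.1904124 0.1980474]
```

View pics/w2.png

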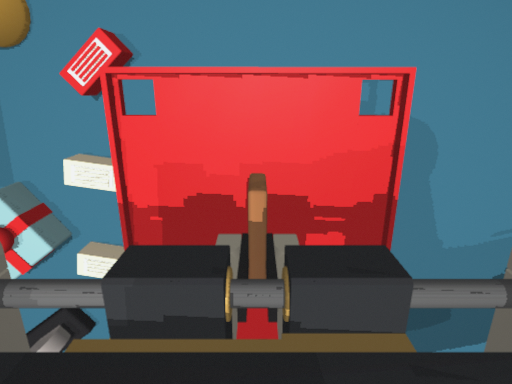

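```bash
python3 -m crank '[[[0,0,-0.015],[0,0,0],-1],[[0,0,-0.025],[0,0,0],-1],[[0,0,-0.02],[0,0,0],-1],[[0,0,-0.01],[0,0,0],-1],[[0,0,-0.01],[0,0,0],-1],[[0,0,-0.008],[0,0,0],-1],[[0,0,-0.008],[0,0,0],-1],[[0,0,0],[0,0,0],-1]]'
python3 -m crank '[[[0,0,-0.005],[0,0,0],-1],[[0,0,-0.005],[0,0,0],-1],[[0,0,0],[0,0,0],-1]]'
```

```text
clock: 8.85
tool_pos: [0.4997, -0.021, 0.102]
orientation: [179.9, -0.0, -86.8]
force: [0.2, 0.5, -3.9]
opening: 0.0091
gripper_force: 30.0
clock: 9.15
tool_pos: [0.4998, -0.021, 0.0922]
orientation: [180.0, -0.0, -86.8]
force: [-0.5, 0.5, -3.9]
opening: 0.0092
gripper_force: 30.0
```

```bash
python3 -m crank '[[[0,0,-0.008],[0,0,0],-1],[[0,0,-0.01],[0,0,0],-1],[[0,0,-0.008],[0,0,0],-1],[[0,0,-0.006],[0,0,0],-1],[[0,0,-0.005],[0,0,0],-1],[[0,0,-0.003],[0,0,0],-1],[[0,0,-0.0015],[0,0,0],-1],[[0,0,0],[0,0,0],-1]]'
```

```text
clock: 9.95
tool_pos: [0.5001, -0.0209, 0.0512]
orientation: [180.0, -0.0, -86.7]
force: [-0.0, -0.8, -3.7]
opening: 0.0091
gripper_force: 30.0
```

```bash
python3 -m crank '[[[0,0,-0.0015],[0,0,0],-1],[[0,0,-0.001],[0,0,0],-1],[[0,0,0],[0,0,0],-1]]'
```

```text
clock: 10.25
tool_pos: [0.5005, -0.0208, 0.0497]
orientation: [-179.9, 0.0, -86.7]
force: [-1.9, 1.1, 4.5]
opening: 0.0089
gripper_force: 30.0
```

```bash
python3 -m crank '[[[0,0,0],[0,0,0],0],[[0,0,0],[0,0,0],0],[[0,0,0],[0,0,0],0],[[0,0,0],[0,0,0],0],[[0,0,0],[0,0,0],0],[[0,0,0.03],[0,0,0],1],[[0,0,0.045],[0,0,0],1],[[0,0,0.045],[0,0,0],1],[[0,0,0.045],[0,0,0],1],[[0,0,0.045],[0,0,0],1],[[0,0,0.03],[0,0,0],1],[[0,0,0],[0,0,0],1]]'; python3 tray.py 0.036
python3 - <<'E'
from m import *
for nm in("wrist","top"):
  m=imaging.camera_model(nm); p,d=imaging.snapshot(nm); W=cloud(m,d); cv2.imwrite(f"pics/{nm}3.png",p)
  K=((W[...,2]>.025)&(W[...,2]<.06)).astype(np.uint8)
  n,l,s,c=cv2.connectedComponentsWithStats(K)
  for i in range(1,n):
    if s[i,4]>120:
        Q=W[(l==i)&(W[...,2]<.04)&(W[...,2]>.03)]
        if len(Q)<50: continue
        r=rect(Q[:,:2])
        if .055<r[1][0]<.075: print(nm,c[i].round(),p[int(c[i][1]),int(c[i][0])],r[0].round(4),np.round(r[1],4),round(r[2],1),np.median(Q[:,2]).round(4))
E
```

```text
clock: 11.45
tool_pos: [0.5024, -0.0207, 0.2937]
orientation: [-179.5, 0.1, -86.7]
force: [0.8, 0.2, -0.8]
opening: 0.0871
gripper_force: 0.0
[260. 148.] 15988 plate [ 0.5    -0.0205] [0.1895 0.1704] -86.76 [0.0409 0.0423 0.0496]
  fin 437 [ 0.5001 -0.0209] [0.0693 0.0091] -86.48 0.0801
[ 0.5011 -0.0207  0.2909] [-1.7975e+02  6.0000e-02 -8.6750e+01]
wrist [129.  68.] [208 214 227] [ 0.6733 -0.1201] [0.0642 0.0303] 45.5 0.0342
wrist [127. 158.] [222 237 233] [ 0.6823 -0.0016] [0.0646 0.0302] -5.7 0.0342
wrist [130. 232.] [198 220 218] [0.6812 0.1155] [0.0639 0.0309] -6.5 0.0343
top [220. 269.] [146 212 131] [0.3499 0.1092] [0.0635 0.0298] 36.0 0.0346
```

```bash
python3 - <<'E'
from h import *
m=imaging.camera_model("top"); p=cv2.imread("pics/top3.png"); 
for c in [(318,122)]: print(cast(m,c,.035),cast(m,c,0.05))
d=np.load("/tmp/top0.npy"); W=cloud(m,d); P0=cv2.imread("pics/top0.png")
hsv=cv2.cvtColor(P0,cv2.COLOR_BGR2HSV); k=cv2.inRange(hsv,np.array((12,120,90)),np.array((25,255,255)))>0
k[:105]=0;k[140:]=0;k[:,300:335]&=True;k[:,:300]=0;k[:,335:]=0
Q=W[k&(W[...,2]>.003)]; print(len(Q),Q.min(0),Q.max(0)); T=Q[Q[:,2]>.055]; print("apex",T.mean(0))
cv2.imwrite("pics/wrist3c.png",cv2.resize(cv2.imread("pics/wrist3.png")[0:260,0:200],None,fx=2.3,fy=2.3,interpolation=cv2.INTER_CUBIC))
E
```

```text
[[ 0.76840396 -0.16119585]] [[ 0.76262237 -0.15844813]]
396 [ 0.39994288 -0.19705402  0.00314837] [0.81854784 0.01391672 0.99095067]
apex [ 0.70049112 -0.12855369  0.24622874]
```

View pics/wrist3c.png

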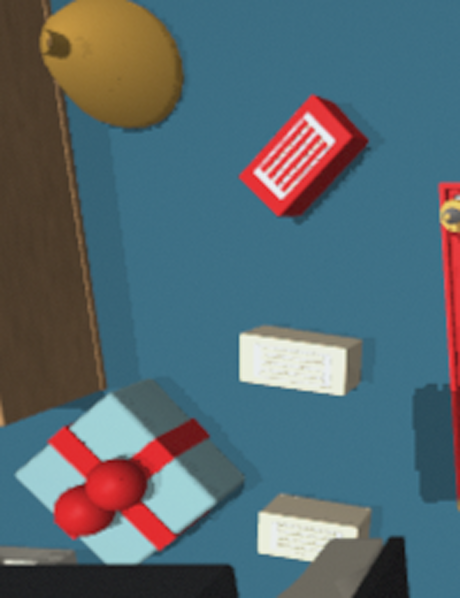

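```bash
python3 -m crank '[[[0.0287,-0.0165,0],[0,0,-7.96],0],[[0.0287,-0.0165,-0.02],[0,0,-7.96],0],[[0.0287,-0.0165,-0.02],[0,0,-7.96],0],[[0.0287,-0.0165,-0.025],[0,0,-7.96],0],[[0.0287,-0.0165,-0.025],[0,0,-7.96],0],[[0.0287,-0.0165,-0.03],[0,0,-7.96],0],[[0,0,-0.03],[0,0,0],0],[[0,0,-0.03],[0,0,0],0],[[0,0,0],[0,0,0],0],[[0,0,0],[0,0,0],0]]'
```

```text
clock: 12.6
tool_pos: [0.6717, -0.1202, 0.1078]
orientation: [179.9, -0.1, -134.5]
force: [-0.1, 1.5, 1.7]
opening: 0.0438
gripper_force: 0.0
```

```bash
python3 -m crank '[[[0.0012,0,-0.03],[0,0,0],0],[[0,0,-0.035],[0,0,0],0],[[0,0,-0.022],[0,0,0],0],[[0,0,-0.01],[0,0,0],0],[[0,0,0],[0,0,-0],-0.5],[[0,0,0],[0,0,0],-0.5],[[0,0,0],[0,0,0],-1],[[0,0,0],[0,0,0],-1],[[0,0,0],[0,0,0],-1],[[0,0,0],[0,0,0],-1],[[0,0,0],[0,0,0],-1],[[0,0,0],[0,0,0],-1]]'
```

```text
clock: 13.8
tool_pos: [0.6735, -0.1199, 0.0118]
orientation: [180.0, -0.0, -134.5]
force: [0.5, -0.6, -0.3]
opening: 0.0008
gripper_force: 0.0
```

```bash
python3 -c "
from h import *
p,d=imaging.snapshot('wrist'); q,_=imaging.snapshot('top'); cv2.imwrite('pics/w4.png',np.hstack([p[:, :400],q[60:260,200:400].repeat(2,0).repeat(2,1)[:384]]))
print(ctrl.get_obs()['opening'])"
```

```text
0.0006250224772472005
```

View pics/w4.png

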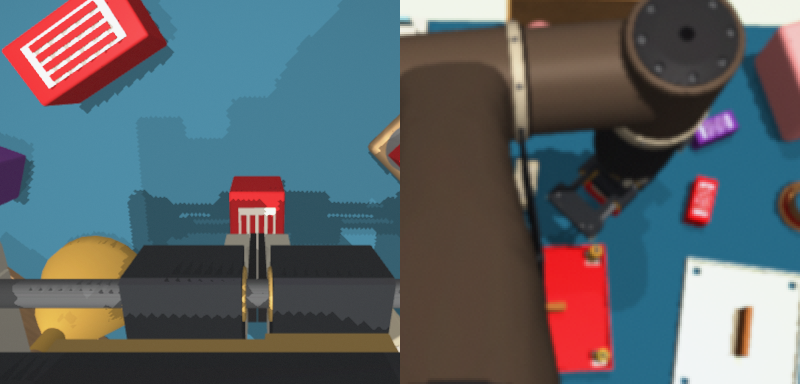

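```bash
python3 -m crank '[[[0,0,0.03],[0,0,0],0],[[0,0,0.045],[0,0,0],0],[[0,0,0.045],[0,0,0],0],[[0,0,0.045],[0,0,0],0],[[0,0,0.045],[0,0,0],0],[[0,0,0],[0,0,0],0],[[0,0,0],[0,0,0],0]]'; cat > cart.py <<'E'
from m import *
import sys
z0=float(sys.argv[1]) if len(sys.argv)>1 else 0.
o=ctrl.get_obs(); print(o["tool_pos"].round(4),o["orientation"].round(2))
for nm in (sys.argv[2:] or ["wrist"]):
  m=imaging.camera_model(nm); p,d=imaging.snapshot(nm); W=cloud(m,d)
  K=((W[...,2]>z0+.029)&(W[...,2]<z0+.039)).astype(np.uint8)
  n,l,s,c=cv2.connectedComponentsWithStats(K)
  for i in range(1,n):
    if s[i,4]>100:
        k=l==i; Q=W[k]; r=rect(Q[:,:2]); 
        if .035<r[1][0]<.075 and r[1][1]>.02: print(nm,c[i].round(),np.median(p[k],0),r[0].round(4),np.round(r[1],4),round(r[2],1),np.median(Q[:,2]).round(4))
E
python3 cart.py 0 wrist top
```

```text
clock: 14.6
tool_pos: [0.6741, -0.1198, 0.2234]
orientation: [-179.9, 0.1, -134.5]
force: [0.7, -0.6, -1.1]
opening: 0.0429
gripper_force: 0.0
[ 0.6741 -0.1198  0.2234] [-1.7989e+02  1.5000e-01 -1.3451e+02]
wrist [180.  68.] [ 84.  81. 241.] [ 0.661  -0.2542] [0.0643 0.0304] -14.6 0.0344
wrist [103. 125.] [199.  93. 165.] [ 0.7696 -0.2757] [0.065  0.0305] -66.8 0.0341
wrist [257. 161.] [ 75.  72. 236.] [ 0.6735 -0.1213] [0.063  0.0292] 46.0 0.0345
wrist [173. 190.] [ 66. 146. 188.] [ 0.7773 -0.1671] [0.0503 0.0435] -77.0 0.0338
wrist [324. 225.] [169. 198. 211.] [ 0.6766 -0.0019] [0.0512 0.0304] -5.6 0.0343
top [357. 123.] [195. 110. 167.] [ 0.7673 -0.275 ] [0.0643 0.031 ] -66.7 0.0345
top [305. 158.] [ 75.  72. 219.] [ 0.6708 -0.1196] [0.0635 0.0298] 49.1 0.0345
top [351. 160.] [102.  95. 236.] [ 0.6584 -0.2538] [0.0646 0.0298] -14.7 0.0346
top [ 86. 207.] [ 87.5  83.  234. ] [0.5127 0.4835] [0.0644 0.0302] -37.0 0.0343
```

```bash
python3 -m crank '[[[-0.0004,-0.001,-0.04],[0,0,0],0],[[0,0,-0.05],[0,0,0],0],[[0,0,-0.05],[0,0,0],0],[[0,0,-0.04],[0,0,0],0],[[0,0,-0.02],[0,0,0],0],[[0,0,-0.011],[0,0,0],0],[[0,0,0],[0,0,0],0],[[0,0,0],[0,0,0],0]]'; cat > fin.py <<'E'
from h import *
import sys
p,d=imaging.snapshot('wrist'); q,_=imaging.snapshot('scene')
k=imaging.camera_model('scene'); t=ctrl.get_obs()['tool_pos']; c=k["R"]@t+k["t"]; u=(k["mtx"]@c)[:2]/c[2]; x,y=np.clip(u.astype(int),60,[451,323])
s=cv2.resize(q[y-60:y+60,x-60:x+60],(384,384),interpolation=cv2.INTER_CUBIC)
cv2.imwrite(sys.argv[1],np.hstack([p[:,60:460],s])); print(u,ctrl.get_obs()['opening'])
E
python3 fin.py pics/w5.png
```

```text
clock: 15.5
tool_pos: [0.6736, -0.121, 0.0113]
orientation: [-180.0, 0.0, -134.5]
force: [1.1, -0.3, 1.1]
opening: 0.0437
gripper_force: 0.0
[212.35741048 187.25946261] 0.04397122902688238
```

View pics/w5.png

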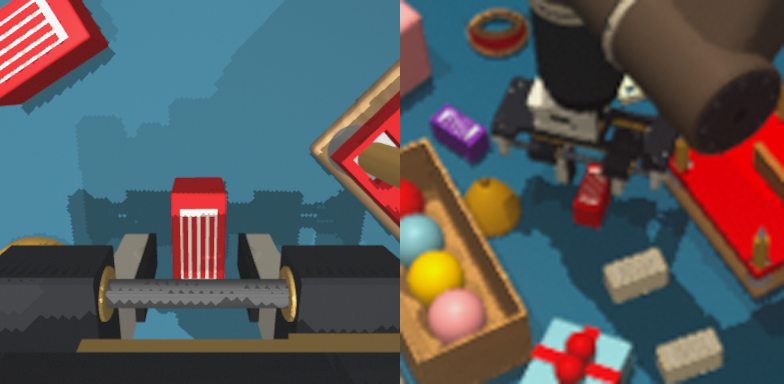

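```bash
python3 - <<'E'
from h import *
m=imaging.camera_model("wrist"); o=ctrl.get_obs(); t=o["tool_pos"]
def pr(X): c=m["R"]@X+m["t"]; return ((m["mtx"]@c)[:2]/c[2]).round(),c[2].round(3)
print("tcp",pr(t),"grasp",pr(t+[0,0,.0188]),"cam",-m["R"].T@m["t"]-t)
e=np.array([.7,.714,0])*.032; c=np.array([.6735,-.1213,.034]); print(pr(c+e),pr(c-e))
p,d=imaging.snapshot("wrist"); W=cloud(m,d); k=(mask(p,"red")>0); k[:170]=0;k[:,:220]=0;k[:,300:]=0; Q=W[k&(W[...,2]>.03)&(W[...,2]<.04)]; print(rect(Q[:,:2]),len(Q))
for r in range(180,340,8): print(r,W[r,258].round(3),W[r,190].round(3),W[r,205].round(3))
E
```

```text
tcp (array([257., 230.]), np.float64(0.202)) grasp (array([257., 244.]), np.float64(0.184)) cam [-0.05897126 -0.06024052  0.18486259]
(array([258., 293.]), np.float64(0.191)) (array([258., 190.]), np.float64(0.171))
(array([ 0.6698951 , -0.12430508], dtype=float32), (np.float32(0.054141436), np.float32(0.029766595)), np.float32(45.802963)) 3028
180 [ 0.652 -0.143  0.01 ] [ 0.685 -0.172 -0.   ] [ 0.677 -0.165  0.001]
188 [ 0.652 -0.143  0.027] [ 0.688 -0.168  0.001] [ 0.682 -0.161 -0.001]
196 [ 0.653 -0.142  0.034] [ 0.693 -0.164 -0.001] [ 0.685 -0.158  0.001]
204 [ 0.657 -0.138  0.033] [ 0.697 -0.161 -0.   ] [ 0.69  -0.154 -0.001]
212 [ 0.66  -0.135  0.034] [ 0.701 -0.157 -0.   ] [ 0.693 -0.15   0.001]
220 [ 0.663 -0.132  0.035] [ 0.705 -0.153 -0.001] [ 0.698 -0.146 -0.   ]
228 [ 0.666 -0.129  0.035] [ 0.71  -0.149 -0.001] [ 0.702 -0.142 -0.   ]
236 [ 0.67  -0.125  0.033] [ 0.691 -0.154  0.046] [ 0.685 -0.148  0.046]
244 [ 0.673 -0.122  0.034] [ 0.69  -0.152  0.055] [ 0.686 -0.147  0.052]
252 [ 0.677 -0.118  0.034] [ 0.688 -0.151  0.063] [ 0.685 -0.146  0.061]
260 [ 0.68  -0.115  0.035] [ 0.687 -0.15   0.071] [ 0.684 -0.145  0.068]
268 [ 0.683 -0.111  0.035] [ 0.686 -0.149  0.077] [ 0.683 -0.144  0.075]
276 [ 0.687 -0.107  0.034] [ 0.686 -0.149  0.083] [ 0.684 -0.143  0.078]
284 [ 0.651 -0.144  0.12 ] [ 0.665 -0.157  0.12 ] [ 0.662 -0.154  0.12 ]
292 [ 0.652 -0.143  0.122] [ 0.666 -0.156  0.121] [ 0.663 -0.153  0.122]
300 [ 0.653 -0.142  0.123] [ 0.667 -0.155  0.123] [ 0.664 -0.152  0.123]
308 [ 0.721 -0.072  0.   ] [ 0.691 -0.142  0.092] [ 0.694 -0.133  0.081]
316 [ 0.726 -0.068  0.001] [ 0.693 -0.139  0.093] [ 0.695 -0.131  0.083]
324 [ 0.731 -0.062 -0.   ] [ 0.695 -0.137  0.094] [ 0.759 -0.09   0.   ]
332 [ 0.736 -0.057  0.   ] [ 0.697 -0.135  0.095] [ 0.764 -0.085  0.   ]
```

```bash
python3 - <<'E'
from h import *
m=imaging.camera_model("wrist"); o=ctrl.get_obs(); t=o["tool_pos"]; y=np.radians(o["orientation"][2])
p,d=imaging.snapshot("wrist"); W=cloud(m,d)
tx=np.array([np.cos(y),np.sin(y)]); ty=np.array([np.sin(y),-np.cos(y)])
D=W[...,:2]-t[:2]; X=D@tx; Y=D@ty; Z=W[...,2]
k=(abs(X)<.03)&(abs(Y)>.017)&(abs(Y)<.07)&(Z>.004)&(Z<.1)
for lo in range(-60,60,4):
    s=k&(Y*1000>=lo)&(Y*1000<lo+4)
    if s.any(): print(lo,s.sum(),"zmin %.3f"%Z[s].min(),"x at zmin %.3f"%X[s][Z[s].argmin()])
cv2.imwrite("pics/w6.png",cv2.resize(p[180:340,150:370],None,fx=3.4,fy=3.4,interpolation=cv2.INTER_NEAREST))
E
```

```text
-40 127 zmin 0.043 x at zmin 0.012
-36 344 zmin 0.043 x at zmin 0.012
-32 429 zmin 0.043 x at zmin 0.012
-28 752 zmin 0.039 x at zmin 0.010
-24 543 zmin 0.038 x at zmin 0.002
20 670 zmin 0.038 x at zmin 0.002
24 724 zmin 0.039 x at zmin 0.010
28 406 zmin 0.043 x at zmin 0.012
32 314 zmin 0.043 x at zmin 0.012
36 70 zmin 0.042 x at zmin 0.011
```

View pics/w6.png

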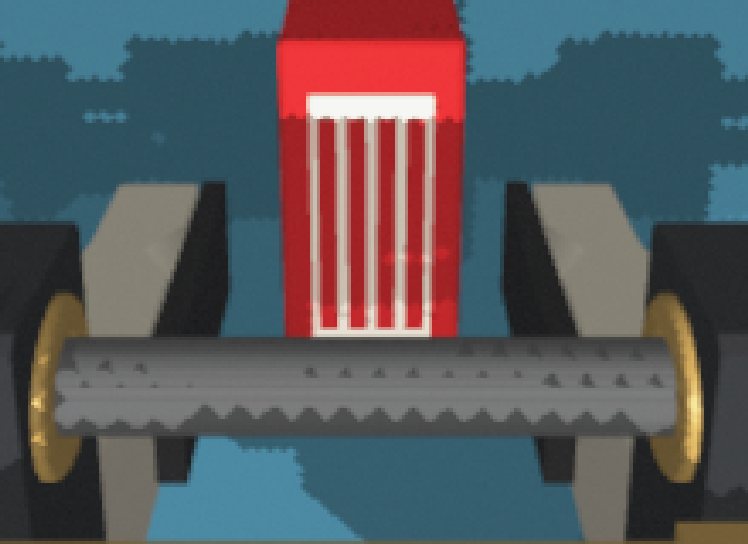

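```bash
python3 -m crank '[[[0,0,-0.012],[0,0,0],0],[[0,0,-0.01],[0,0,0],0],[[0,0,-0.005],[0,0,0],0],[[0,0,0],[0,0,0],0],[[0,0,0],[0,0,0],-0.5],[[0,0,0],[0,0,0],-1],[[0,0,0],[0,0,0],-1],[[0,0,0],[0,0,0],-1]]'
```

```text
clock: 16.5
tool_pos: [0.6734, -0.1209, -0.0159]
orientation: [-180.0, 0.0, -134.5]
force: [-0.3, -0.4, 0.2]
opening: 0.03
gripper_force: 30.0
```

```bash
python3 -m crank '[[[0,0,0.012],[0,0,0],-1],[[0,0,0.03],[0,0,0],-1],[[0,0,0.045],[0,0,0],-1],[[0,0,0.04],[0,0,0],-1],[[0,0,0.025],[0,0,0],-1],[[-0.0218,0.0104,0],[0,0,-7.04],-1],[[-0.0218,0.0104,0],[0,0,-7.04],-1],[[-0.0218,0.0104,0],[0,0,-7.04],-1],[[-0.0218,0.0104,0],[0,0,-7.04],-1],[[-0.0218,0.0104,0],[0,0,-7.04],-1],[[-0.0218,0.0104,0],[0,0,-7.04],-1],[[0,0,0],[0,0,0],-1]]'
python3 -m crank '[[[0,0,0],[0,0,0],-1],[[0,0,0],[0,0,0],-1]]'
```

```text
clock: 17.7
tool_pos: [0.5402, -0.0578, 0.1371]
orientation: [180.0, 0.0, -176.9]
force: [0.5, -0.7, -0.4]
opening: 0.0297
gripper_force: 30.0
clock: 17.9
tool_pos: [0.5431, -0.0586, 0.1365]
orientation: [180.0, 0.1, -176.7]
force: [-0.0, -0.3, -0.5]
opening: 0.0298
gripper_force: 30.0
```

```bash
python3 -m crank '[[[0,0,-0.02],[0,0,0],-1],[[0,0,-0.03],[0,0,0],-1],[[0,0,-0.025],[0,0,0],-1],[[0,0,-0.015],[0,0,0],-1],[[0,0,-0.01],[0,0,0],-1],[[0,0,-0.006],[0,0,0],-1],[[0,0,-0.002],[0,0,0],-1],[[0,0,0],[0,0,0],-1]]'
```

```text
clock: 18.7
tool_pos: [0.5428, -0.0586, 0.028]
orientation: [-180.0, 0.0, -176.7]
force: [0.0, 0.0, -0.9]
opening: 0.03
gripper_force: 30.0
```

```bash
python3 -m crank '[[[0,0,-0.0015],[0,0,0],-1],[[0,0,0],[0,0,0],0],[[0,0,0],[0,0,0],0],[[0,0,0],[0,0,0],0],[[0,0,0.02],[0,0,0],0],[[0,0,0.045],[0,0,0],0],[[0,0,0.045],[0,0,0],0],[[0,0,0],[0,0,0],0]]'
python3 -m crank '[[[0.0195,-0.0326,0],[0,0,-6],0],[[0.0195,-0.0326,0],[0,0,-6],0],[[0.0195,-0.0326,0],[0,0,-5.9],0],[[0.0195,-0.0326,0],[0,0,0],0],[[0.0195,-0.0326,0],[0,0,0],0],[[0.0195,-0.0326,0],[0,0,0],0],[[0,0,0],[0,0,0],0],[[0,0,0],[0,0,0],0]]'; python3 cart.py 0; python3 cart.py .042
```

```text
clock: 19.5
tool_pos: [0.5465, -0.0582, 0.143]
orientation: [180.0, 0.6, -176.7]
force: [0.9, 0.1, -0.3]
opening: 0.044
gripper_force: 0.0
clock: 20.3
tool_pos: [0.6591, -0.2549, 0.1353]
orientation: [-180.0, -0.1, 165.3]
force: [-0.3, 0.3, -0.5]
opening: 0.044
gripper_force: 0.0
[ 0.6591 -0.2549  0.1353] [-1.8000e+02 -7.0000e-02  1.6525e+02]
wrist [259. 183.] [ 41.  39. 157.] [ 0.6606 -0.2545] [0.0643 0.0297] -15.3 0.0343
wrist [277. 272.] [166.  71. 137.] [ 0.7522 -0.261 ] [0.0443 0.0212] 76.4 0.0336
[ 0.6589 -0.2542  0.1357] [ 1.7999e+02 -5.0000e-02  1.6531e+02]
```

```bash
python3 -m crank '[[[0.0012,0,-0.04],[0,0,0],0],[[0,0,-0.045],[0,0,0],0],[[0,0,-0.035],[0,0,0],0],[[0,0,-0.02],[0,0,0],0],[[0,0,-0.0115],[0,0,0],0],[[0,0,0],[0,0,0],0],[[0,0,0],[0,0,0],-1],[[0,0,0],[0,0,0],-1],[[0,0,0],[0,0,0],-1],[[0,0,0],[0,0,0],-1]]'
```

```text
clock: 21.4
tool_pos: [0.6618, -0.2541, -0.0134]
orientation: [180.0, 0.2, 165.4]
force: [-0.3, 1.9, 6.5]
opening: 0.0297
gripper_force: 30.0
```

```bash
python3 -m crank '[[[0,0,0.012],[0,0,0],-1],[[0,0,0.03],[0,0,0],-1],[[0,0,0.045],[0,0,0],-1],[[0,0,0.04],[0,0,0],-1],[[0,0,0.023],[0,0,0],-1],[[0,0,0],[0,0,0],-1]]'; python3 -m crank '[[[-0.0155,0.0345,0],[0,0,4],-1],[[-0.0155,0.0345,0],[0,0,4],-1],[[-0.0155,0.0345,0],[0,0,4],-1],[[-0.0155,0.0345,0],[0,0,4],-1],[[-0.0155,0.0345,0],[0,0,2],-1],[[-0.0155,0.0345,0],[0,0,0],-1],[[-0.0155,0.0345,0],[0,0,0],-1],[[-0.0145,0.0345,0],[0,0,0],-1],[[0,0,0],[0,0,0],-1],[[0,0,0],[0,0,0],-1],[[0,0,0],[0,0,0],-1]]'; python3 cart.py 0; python3 cart.py .042;
```

```text
clock: 22.0
tool_pos: [0.6629, -0.255, 0.1409]
orientation: [180.0, 0.5, 165.4]
force: [0.0, 0.3, 0.1]
opening: 0.0295
gripper_force: 30.0
clock: 23.1
tool_pos: [0.5376, 0.0214, 0.1347]
orientation: [-180.0, -0.0, -176.7]
force: [-0.2, -0.6, -0.5]
opening: 0.0296
gripper_force: 30.0
[0.5376 0.0214 0.1347] [-1.7999e+02 -1.0000e-02 -1.7666e+02]
wrist [226. 328.] [239. 246. 245.] [ 0.6946 -0.0031] [0.0408 0.0297] -6.0 0.0341
[0.5376 0.0211 0.1346] [-1.7999e+02 -2.0000e-02 -1.7670e+02]
wrist [158. 198.] [ 66.  62. 242.] [ 0.5435 -0.0594] [0.0641 0.0305] 3.1 0.0763
```

```bash
python3 -m crank '[[[0,0,-0.02],[0,0,0],-1],[[0,0,-0.03],[0,0,0],-1],[[0,0,-0.025],[0,0,0],-1],[[0,0,-0.015],[0,0,0],-1],[[0,0,-0.009],[0,0,0],-1],[[0,0,-0.004],[0,0,0],-1],[[0,0,-0.002],[0,0,0],-1],[[0,0,0],[0,0,0],-1]]'
```

```text
clock: 24.0
tool_pos: [0.538, 0.0218, 0.0302]
orientation: [180.0, 0.0, -176.7]
force: [0.3, 0.1, -0.5]
opening: 0.0298
gripper_force: 30.0
```

```bash
python3 -m crank '[[[0,0,-0.0015],[0,0,0],-1],[[0,0,0],[0,0,0],-1]]'; python3 -m crank '[[[0,0,-0.0015],[0,0,0],-1],[[0,0,0],[0,0,0],-1]]'
```

```text
clock: 24.2
tool_pos: [0.5378, 0.022, 0.0287]
orientation: [180.0, 0.1, -176.6]
force: [0.6, 0.2, -0.3]
opening: 0.0295
gripper_force: 30.0
clock: 24.4
tool_pos: [0.5379, 0.022, 0.0286]
orientation: [180.0, 0.1, -176.6]
force: [-6.5, 0.7, 14.6]
opening: 0.0301
gripper_force: 30.0
```

```bash
python3 -m crank '[[[0,0,0],[0,0,0],0],[[0,0,0],[0,0,0],0],[[0,0,0],[0,0,0],0],[[0,0,0.02],[0,0,0],0],[[0,0,0.045],[0,0,0],0],[[0,0,0.045],[0,0,0],0],[[0,0,0.02],[0,0,7.8],0],[[-0.0014,0.0257,0],[0,0,7.8],0],[[-0.0014,0.0257,0],[0,0,7.8],0],[[-0.0014,0.0257,0],[0,0,7.8],0],[[-0.0014,0.0257,0],[0,0,7.8],0],[[-0.0014,0.0257,0],[0,0,7.8],0]]'
python3 -m crank '[[[-0.0014,0.0257,0],[0,0,7.8],0],[[-0.0014,0.0257,0],[0,0,7.8],0],[[-0.0014,0.0257,0],[0,0,7.8],0],[[-0.0014,0.0257,0],[0,0,7.8],0],[[-0.0014,0.0257,0],[0,0,7.8],0],[[-0.0014,0.0257,0],[0,0,7.8],0],[[-0.0014,0.0257,0],[0,0,7.8],0],[[-0.0014,0.0257,0],[0,0,7.8],0],[[-0.0014,0.0257,0],[0,0,7.8],0],[[-0.0014,0.0257,0],[0,0,7.8],0],[[-0.0014,0.0257,0],[0,0,7.8],0],[[-0.0014,0.0257,0],[0,0,7.8],0]]'
python3 -m crank '[[[-0.001,0.022,0],[0,0,0],0],[[0,0,0],[0,0,0],0],[[0,0,0],[0,0,0],0]]'; python3 cart.py 0
```

```text
clock: 25.6
tool_pos: [0.5303, 0.1514, 0.1567]
orientation: [180.0, -0.0, -129.5]
force: [0.0, -0.5, 0.4]
opening: 0.0437
gripper_force: 0.0
clock: 26.8
tool_pos: [0.5135, 0.4598, 0.1563]
orientation: [180.0, 0.0, -35.9]
force: [0.9, -0.1, 0.9]
opening: 0.0439
gripper_force: 0.0
clock: 27.1
tool_pos: [0.5123, 0.4808, 0.1559]
orientation: [179.9, -0.0, -36.2]
force: [0.7, -0.8, -0.1]
opening: 0.0435
gripper_force: 0.0
[0.5123 0.4808 0.1559] [179.92  -0.   -36.23]
wrist [251. 176.] [ 69.  65. 186.] [0.5152 0.4845] [0.0637 0.0296] -37.3 0.0346
```

```bash
python3 -m crank '[[[0.0025,0.003,-0.04],[0,0,-1],0],[[0,0,-0.045],[0,0,0],0],[[0,0,-0.04],[0,0,0],0],[[0,0,-0.025],[0,0,0],0],[[0,0,-0.013],[0,0,0],0],[[0,0,-0.007],[0,0,0],0],[[0,0,0],[0,0,0],0],[[0,0,0],[0,0,0],-1],[[0,0,0],[0,0,0],-1],[[0,0,0],[0,0,0],-1],[[0,0,0],[0,0,0],-1]]'
```

```text
clock: 28.25
tool_pos: [0.5159, 0.4846, -0.0116]
orientation: [-179.9, -0.0, -37.2]
force: [-1.9, -0.5, 6.6]
opening: 0.0296
gripper_force: 30.0
```

```bash
python3 -m crank '[[[0,0,0.012],[0,0,0],-1],[[0,0,0.03],[0,0,0],-1],[[0,0,0.045],[0,0,0],-1],[[0,0,0.04],[0,0,0],-1],[[0,0,0.024],[0,0,0],-1],[[-0.003,-0.025,0],[0,0,5],-1],[[-0.0042,-0.034,0],[0,0,7],-1],[[-0.0042,-0.034,0],[0,0,7],-1],[[-0.0042,-0.034,0],[0,0,7],-1],[[-0.0042,-0.034,0],[0,0,7],-1],[[-0.0042,-0.034,0],[0,0,7],-1],[[-0.0042,-0.034,0],[0,0,0.4],-1]]'
python3 -m crank '[[[-0.0042,-0.034,0],[0,0,0],-1],[[-0.0042,-0.034,0],[0,0,0],-1],[[-0.0042,-0.034,0],[0,0,0],-1],[[-0.0042,-0.034,0],[0,0,0],-1],[[-0.0042,-0.034,0],[0,0,0],-1],[[-0.0042,-0.034,0],[0,0,0],-1],[[-0.004,-0.034,0],[0,0,0],-1],[[0,0,0],[0,0,0],-1],[[0,0,0],[0,0,0],-1],[[0,0,0],[0,0,0],-1]]'; python3 cart.py .042
```

```text
clock: 29.45
tool_pos: [0.4866, 0.2534, 0.1385]
orientation: [-180.0, -0.0, 3.4]
force: [0.3, -0.2, -0.1]
opening: 0.0299
gripper_force: 30.0
clock: 30.45
tool_pos: [0.4581, 0.0172, 0.1383]
orientation: [-180.0, -0.0, 3.2]
force: [1.3, -0.3, -1.1]
opening: 0.0297
gripper_force: 30.0
[0.4581 0.0172 0.1383] [-1.7998e+02 -5.0000e-02  3.1600e+00]
wrist [365.  89.] [ 80.  77. 243.] [ 0.5432 -0.0586] [0.0641 0.0303] 3.3 0.0764
wrist [256.  92.] [ 83.  80. 244.] [0.5364 0.0214] [0.0638 0.0301] 3.3 0.0764
```

Both placed well. Lower the third.

```bash
python3 -m crank '[[[0,0,-0.02],[0,0,0],-1],[[0,0,-0.03],[0,0,0],-1],[[0,0,-0.025],[0,0,0],-1],[[0,0,-0.015],[0,0,0],-1],[[0,0,-0.009],[0,0,0],-1],[[0,0,-0.005],[0,0,0],-1],[[0,0,-0.0025],[0,0,0],-1],[[0,0,0],[0,0,0],-1]]';  python3 -m crank '[[[0,0,-0.0015],[0,0,0],-1],[[0,0,0],[0,0,0],-1]]'
```

```text
clock: 31.3
tool_pos: [0.4582, 0.0171, 0.0315]
orientation: [-180.0, -0.0, 3.2]
force: [-0.0, -0.1, -0.0]
opening: 0.0299
gripper_force: 30.0
clock: 31.5
tool_pos: [0.4585, 0.0171, 0.0304]
orientation: [-180.0, -0.1, 3.2]
force: [0.5, -0.1, 0.1]
opening: 0.03
gripper_force: 30.0
```

```bash
python3 -m crank '[[[0,0,-0.001],[0,0,0],0],[[0,0,0],[0,0,0],0],[[0,0,0],[0,0,0],0],[[0,0,0.02],[0,0,0],0],[[0,0,0.045],[0,0,0],0],[[0,0,0.045],[0,0,0],0],[[0,0,0.045],[0,0,0],0],[[0,0,0.045],[0,0,0],1],[[0,0,0.045],[0,0,0],1],[[0,0,0.025],[0,0,0],1],[[0,0,0],[0,0,0],1]]'
python3 cart.py .042; python3 tray.py .036
python3 -m crank '[[[0.0014,-0.0324,0],[0,0,-3],1],[[0.0014,-0.0324,0],[0,0,-4],1],[[0.0014,-0.0324,0],[0,0,-4],1],[[0.0014,-0.0324,0],[0,0,0],1],[[0.0014,-0.0324,0],[0,0,0],1],[[0.0014,-0.0324,0],[0,0,0],1],[[0.0014,-0.0324,0],[0,0,0],1],[[0.0014,-0.0324,0],[0,0,0],1],[[0.0014,-0.0324,0],[0,0,0],1],[[0.001,-0.0324,0],[0,0,0],1],[[0,0,0],[0,0,0],1],[[0,0,0],[0,0,0],1]]'; python3 tray.py 0;
```

```text
clock: 32.6
tool_pos: [0.4596, 0.0171, 0.3029]
orientation: [-179.9, -0.4, 3.2]
force: [-0.1, 0.3, -0.3]
opening: 0.0705
gripper_force: 0.0
[0.4596 0.0171 0.3029] [-179.9    -0.4     3.16]
wrist [322.  92.] [ 72.  70. 227.] [ 0.5433 -0.0585] [0.0634 0.0302] 3.1 0.0765
wrist [256.  94.] [ 70.  68. 227.] [0.536  0.0219] [0.0627 0.0293] 3.8 0.0766
wrist [257. 158.] [ 58.  56. 167.] [0.457  0.0164] [0.0634 0.0293] 3.0 0.0766
[288. 121.] 12694 plate [ 0.4992 -0.0207] [0.1904 0.1699] -86.86 [0.0409 0.0424 0.0501]
  fin 1200 [ 0.5107 -0.0124] [0.0996 0.0711] -53.86 0.0775
[0.4577 0.0169 0.2988] [-1.7996e+02 -4.0000e-02  3.1400e+00]
clock: 33.9
tool_pos: [0.4706, -0.3076, 0.2967]
orientation: [-180.0, 0.2, -8.0]
force: [-0.6, 1.2, -0.7]
opening: 0.0876
gripper_force: 0.0
[255. 140.] 14566 plate [ 0.4726 -0.3057] [0.1902 0.1703] -8.06 [0.0049 0.0064 0.0137]
  fin 353 [ 0.473 -0.306] [0.0694 0.0084] -8.01 0.0441
[ 0.4708 -0.307   0.2972] [-1.7996e+02  1.5000e-01 -7.9000e+00]
```

```bash
python3 -m crank '[[[0.002,0.001,-0.03],[0,0,0],1],[[0,0,-0.045],[0,0,0],1],[[0,0,-0.045],[0,0,0],1],[[0,0,-0.045],[0,0,0],1],[[0,0,-0.045],[0,0,0],0.5],[[0,0,-0.045],[0,0,0],0.3],[[0,0,-0.03],[0,0,0],0],[[0,0,-0.015],[0,0,0],0],[[0,0,-0.005],[0,0,0],0],[[0,0,0],[0,0,0],0],[[0,0,0],[0,0,0],0]]'
python3 -m crank '[[[0,0,0],[0,0,0],-0.5],[[0,0,0],[0,0,0],-0.6],[[0,0,0],[0,0,0],-1],[[0,0,0],[0,0,0],-1],[[0,0,0],[0,0,0],-1],[[0,0,0],[0,0,0],-1],[[0,0,0],[0,0,0],-1],[[0,0,0],[0,0,0],-1],[[0,0,0],[0,0,0],-1]]'
```

```text
clock: 35.05
tool_pos: [0.4743, -0.306, -0.0052]
orientation: [180.0, -0.1, -7.8]
force: [-0.6, -0.7, -0.3]
opening: 0.0443
gripper_force: 0.0
clock: 35.95
tool_pos: [0.4735, -0.3062, -0.0061]
orientation: [180.0, -0.0, -7.8]
force: [-0.4, 0.7, 5.0]
opening: 0.0096
gripper_force: 30.0
```

```bash
python3 -m crank '[[[0,0,0.01],[0,0,0],-1],[[0,0,0.025],[0,0,0],-1],[[0,0,0.04],[0,0,0],-1],[[0,0,0.04],[0,0,0],-1],[[0,0,0.04],[0,0,0],-1],[[0,0,0.03],[0,0,0],-1],[[0,0,0.02],[0,0,0],-1],[[0,0,0],[0,0,0],-1]]'
python3 -m crank '[[[0.002,0.012,0],[0,0,-3],-1],[[0.0026,0.024,0],[0,0,-6],-1],[[0.0026,0.028,0],[0,0,-8],-1],[[0.0026,0.028,0],[0,0,-8],-1],[[0.0026,0.028,0],[0,0,-8],-1],[[0.0026,0.028,0],[0,0,-8],-1],[[0.0026,0.028,0],[0,0,-8],-1],[[0.0026,0.028,0],[0,0,-8],-1],[[0.0026,0.028,0],[0,0,-8],-1],[[0.0026,0.028,0],[0,0,-8],-1],[[0.001,0.02,0],[0,0,-4],-1],[[0,0.005,0],[0,0,-1.9],-1]]'
python3 -m crank '[[[0,0,0],[0,0,0],-1],[[0,0,0],[0,0,0],-1],[[0,0,0],[0,0,0],-1]]'
cat > held.py <<'E'
from h import *
o=ctrl.get_obs(); print(o["tool_pos"].round(4),o["orientation"].round(2))
m=imaging.camera_model("wrist"); p,d=imaging.snapshot("wrist"); cv2.imwrite("pics/w7.png",p)
W=cloud(m,d); z=o["tool_pos"][2]; k=(W[...,2]>z)&(W[...,2]<z+.035); k[300:]=0
n,l,s,c=cv2.connectedComponentsWithStats(k.astype(np.uint8)); i=1+s[1:,4].argmax(); Q=W[l==i]; r=rect(Q[:,:2]); print(len(Q),r,np.percentile(Q[:,2],[5,50,95]))
f=r[0]+0; print("far edge y",f[1]-r[1][1]/2,"centre est",r[0][0],f[1]-r[1][1]/2+.095)
E
python3 held.py
```

```text
clock: 36.75
tool_pos: [0.4747, -0.3068, 0.2022]
orientation: [179.9, -0.3, -7.8]
force: [0.2, -0.3, -3.0]
opening: 0.0096
gripper_force: 30.0
clock: 37.95
tool_pos: [0.499, -0.0195, 0.1973]
orientation: [179.9, 0.0, -86.8]
force: [0.9, -0.3, -2.4]
opening: 0.0096
gripper_force: 30.0
clock: 38.25
tool_pos: [0.4994, -0.0217, 0.1982]
orientation: [179.9, -0.0, -86.7]
force: [-0.4, 0.4, -2.6]
opening: 0.0099
gripper_force: 30.0
[ 0.4994 -0.0217  0.1982] [ 1.7994e+02 -1.0000e-02 -8.6730e+01]
58091 (array([ 0.5016601 , -0.06306996], dtype=float32), (np.float32(0.17130588), np.float32(0.11007051)), np.float32(3.1221008)) [0.20934698 0.21050904 0.21836242]
far edge y -0.11810522 centre est 0.5016601 -0.023105219
```

View pics/w7.png

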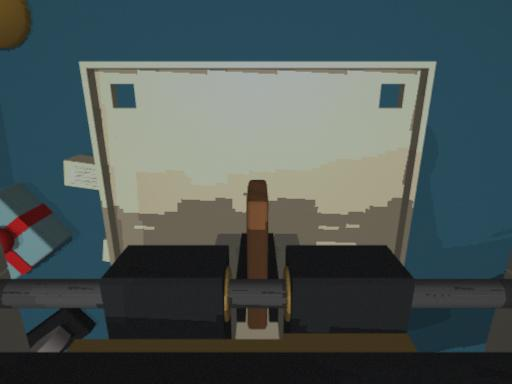

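```bash
python3 -m crank '[[[0,0.002,-0.015],[0,0,0],-1],[[0,0,-0.03],[0,0,0],-1],[[0,0,-0.02],[0,0,0],-1],[[0,0,-0.015],[0,0,0],-1],[[0,0,-0.007],[0,0,0],-1],[[0,0,0],[0,0,0],-1],[[0,0,0],[0,0,0],-1]]'; python3 held.py
python3 - <<'E'
from h import *
m=imaging.camera_model("wrist"); p,d=imaging.snapshot("wrist"); W=cloud(m,d)
# look into the two far holes: depth points below the plate inside the hole windows
z=ctrl.get_obs()["tool_pos"][2]; zp=z+.0123
c=np.array([.5014,-.0209]); t=np.radians(-86.75); u=np.array([np.cos(t),np.sin(t)]); v=np.array([-u[1],u[0]])
for sy in(1,-1):
    h=c+.079*u+sy*.069*v; X=np.array([h[0],h[1],zp]); q=m["R"]@X+m["t"]; px=((m["mtx"]@q)[:2]/q[2]); print(px.round(1))
    x,y=px.astype(int); s=W[y-22:y+22,x-22:x+22]; k=(s[...,2]<zp-.003); yy,xx=np.nonzero(k)
    print("hole px",(xx.mean()+x-22,yy.mean()+y-22),k.sum(), "pin pts",(s[...,2][k]>.09).sum())
    kk=k&(s[...,2]>.098); print("pin",s[kk].mean(0) if kk.any() else None, kk.sum())
    H=cast(m,[(xx.mean()+x-22+.5,yy.mean()+y-22+.5)],zp); print("hole xy",H)
    cv2.imwrite(f"pics/hole{sy}.png",cv2.resize(p[max(0,y-30):y+30,x-30:x+30],None,fx=6,fy=6,interpolation=cv2.INTER_NEAREST))
E
cd pics; python3 -c "
import cv2,numpy as np
a,b=cv2.imread('hole1.png'),cv2.imread('hole-1.png'); n=min(len(a),len(b)); cv2.imwrite('holes.png',np.hstack([b[:n],a[:n]]))"
```

```text
clock: 39.0
tool_pos: [0.5004, -0.0193, 0.1124]
orientation: [-180.0, -0.0, -86.8]
force: [0.3, 0.2, -2.4]
opening: 0.0098
gripper_force: 30.0
[ 0.5004 -0.0193  0.1124] [-179.95   -0.    -86.75]
58091 (array([ 0.5023792 , -0.06098443], dtype=float32), (np.float32(0.17128493), np.float32(0.10929962)), np.float32(3.2284622)) [0.12354878 0.12467985 0.13251232]
far edge y -0.11563423 centre est 0.5023792 -0.020634234
[119.9  95.7]
hole px (np.float64(123.57114624505928), np.float64(95.46245059288538)) 506 pin pts 70
pin [ 0.57912378 -0.09554492  0.11900931] 70
hole xy [[ 0.57265933 -0.09584431]]
[388.9  95.6]
hole px (np.float64(389.8557114228457), np.float64(95.5190380761523)) 499 pin pts 59
pin [ 0.42967227 -0.10373047  0.12024888] 59
hole xy [[ 0.43618385 -0.10351202]]
```

View pics/holes.png

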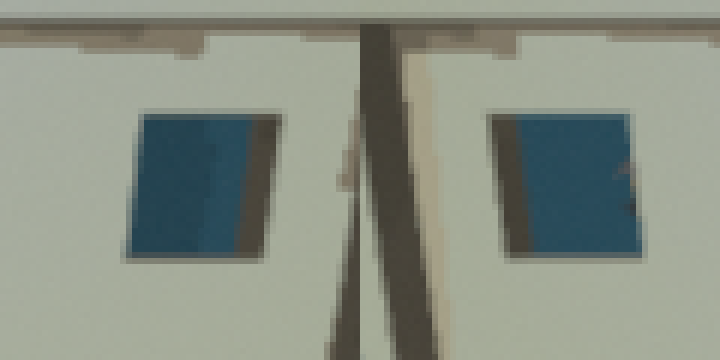

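```bash
python3 - <<'E'
from h import *
m=imaging.camera_model("wrist"); o=ctrl.get_obs(); print(o["tool_pos"],o["orientation"])
t=np.radians(-86.75); u=np.array([np.cos(t),np.sin(t)]); v=np.array([-u[1],u[0]])
def pr(x,y,z): q=m["R"]@np.array([x,y,z])+m["t"]; return ((m["mtx"]@q)[:2]/q[2]).round(1)
for cx in (.4995,.5004,.5014):
  for sy in(1,-1):
    h=np.array([cx,-.0209])+.079*u+sy*.069*v
    print(cx,sy,"tip centre",pr(*h,.108),"inner edge r3",pr(h[0]-sy*.003,h[1],.108),"outer",pr(h[0]+sy*.003,h[1],.108))
print("floor check via depth:"); p,d=imaging.snapshot("wrist"); W=cloud(m,d); x=W[96-5:96+6,128:137]; print((x[...,2]*1000).round().astype(int))
print((W[91:102,376:386,2]*1000).round().astype(int))
E
```

```text
[ 0.50052261 -0.01915767  0.11270836] [-1.79906751e+02  1.60847809e-02 -8.67461114e+01]
0.4995 1 tip centre [135.6  95.1] inner edge r3 [140.9  95.4] outer [130.2  94.8]
0.4995 -1 tip centre [380.5  95. ] inner edge r3 [375.2  94.7] outer [385.7  95.3]
0.5004 1 tip centre [134.  95.] inner edge r3 [139.3  95.3] outer [128.6  94.7]
0.5004 -1 tip centre [378.9  94.9] inner edge r3 [373.6  94.6] outer [384.2  95.2]
0.5014 1 tip centre [132.2  94.9] inner edge r3 [137.5  95.2] outer [126.8  94.6]
0.5014 -1 tip centre [377.1  94.8] inner edge r3 [371.8  94.5] outer [382.4  95.1]
floor check via depth:
[[  1   0   0   0  -1   0 125 124 123]
 [  0  -1   0   0   1 105 125 125 126]
 [  1   0   1   1 108 106 125 124 124]
 [ -1  -2   0  -2   2   0 125 125 125]
 [  0   0   0  -1  -1   0  84 123 126]
 [  1   0  -1   1  -1   1  84 125 124]
 [  0   0  -1   0  -1   0   0 124 124]
 [ -1   0   0   0  -1   0   1 124 125]
 [  0   0   0   0 107 108 106 124 125]
 [  0   1   0   0   0   0 103 125 124]
 [  0  -1 298   1   1   0   0 124 125]]
[[124 125 125 125   1   1   1  -1  -1   0]
 [123 125 126 125  -1   1   0   0   0   1]
 [125 125 123 125  -1   0   1   1   0   1]
 [125 124 123 124  -1   0   0   0   1   2]
 [124 124 125 125   0   0  -1   0   0   1]
 [126 125 124 126   0   0   0   0   0   0]
 [125 125 124 125   1   2   0   1   1   1]
 [125 124 125 126   0   0   0   0   0   1]
 [125 126 125   0   1   1   0  -1   0   1]
 [125 125 124   0   0   2   0   0   0   0]
 [126 126 126   1  -1  -1  -1   0  -1   1]]
```

```bash
python3 -m crank '[[[0.0008,0,-0.004],[0,0,0],-1],[[0,0,-0.004],[0,0,0],-1],[[0,0,0],[0,0,0],-1]]'; python3 -m crank '[[[0,0,-0.003],[0,0,0],-1],[[0,0,-0.002],[0,0,0],-1],[[0,0,0],[0,0,0],-1]]';
```

```text
clock: 39.45
tool_pos: [0.5001, -0.0193, 0.1031]
orientation: [179.9, -0.0, -86.8]
force: [0.2, -0.4, -3.0]
opening: 0.0101
gripper_force: 30.0
clock: 39.75
tool_pos: [0.5004, -0.0193, 0.0984]
orientation: [180.0, -0.0, -86.8]
force: [0.5, -1.0, -2.9]
opening: 0.01
gripper_force: 30.0
```

```bash
python3 -m crank '[[[0,0,-0.003],[0,0,0],-1],[[0,0,-0.002],[0,0,0],-1],[[0,0,0],[0,0,0],-1]]'; python3 -m crank '[[[0,0,-0.003],[0,0,0],-1],[[0,0,-0.002],[0,0,0],-1],[[0,0,0],[0,0,0],-1]]'
```

```text
clock: 40.05
tool_pos: [0.5004, -0.0192, 0.0934]
orientation: [180.0, -0.0, -86.8]
force: [0.4, -0.9, -2.4]
opening: 0.0098
gripper_force: 30.0
clock: 40.35
tool_pos: [0.5004, -0.0193, 0.0884]
orientation: [180.0, -0.0, -86.7]
force: [-0.3, -0.4, -3.1]
opening: 0.0096
gripper_force: 30.0
```

```bash
python3 -m crank '[[[0,0,-0.0025],[0,0,0],-1],[[0,0,0],[0,0,0],-1],[[0,0,0],[0,0,0],-1]]'
```

```text
clock: 40.65
tool_pos: [0.5006, -0.0192, 0.0862]
orientation: [180.0, -0.0, -86.7]
force: [0.5, -0.0, -2.5]
opening: 0.01
gripper_force: 30.0
```

```bash
python3 -m crank '[[[0,0,-0.0015],[0,0,0],-1],[[0,0,-0.0012],[0,0,0],-1],[[0,0,0],[0,0,0],-1]]'
```

```text
clock: 40.95
tool_pos: [0.5007, -0.0192, 0.0839]
orientation: [-180.0, -0.0, -86.7]
force: [-2.2, 0.3, 2.5]
opening: 0.0096
gripper_force: 30.0
```

```bash
python3 -m crank '[[[0,0,0],[0,0,0],0],[[0,0,0],[0,0,0],0],[[0,0,0],[0,0,0],0],[[0,0,0],[0,0,0],0],[[0,0,0],[0,0,0],0],[[0,0,0.02],[0,0,0],0],[[0,0,0.045],[0,0,0],0],[[0,0,0.045],[0,0,0],0],[[0,0,0.045],[0,0,0],0],[[0,0,0.05],[0,0,0],0],[[0,0,0],[0,0,0],0],[[0,0,0],[0,0,0],0]]'; python3 tray.py .09; python3 cart.py 0 wrist top; python3 -c "
from h import *
p,d=imaging.snapshot('top'); cv2.imwrite('pics/top8.png',p)"
```

```text
clock: 42.15
tool_pos: [0.5011, -0.0189, 0.2898]
orientation: [-179.8, 0.1, -86.8]
force: [0.9, -0.1, -1.5]
opening: 0.0438
gripper_force: 0.0
[257. 154.] 22023 plate [ 0.5003 -0.02  ] [0.1901 0.1704] -86.78 [0.0949 0.0963 0.1037]
  fin 567 [ 0.5003 -0.0209] [0.0692 0.0096] -87.0 0.1339
[ 0.5003 -0.0191  0.2883] [ 1.800e+02  3.000e-02 -8.676e+01]
[ 0.5003 -0.0191  0.2883] [ 1.800e+02  3.000e-02 -8.676e+01]
wrist [44. 24.] [ 45.  99. 128.] [ 0.7763 -0.1643] [0.0504 0.0406] 75.5 0.0338
wrist [124. 158.] [199. 218. 214.] [ 0.6826 -0.0013] [0.0646 0.0305] -5.3 0.0342
wrist [152. 222.] [197. 217. 213.] [0.648 0.094] [0.0642 0.0311] -7.1 0.0343
wrist [353. 238.] [ 89. 150.  79.] [0.3484 0.1063] [0.0539 0.0309] 35.0 0.0347
top [220. 269.] [136.  208.  116.5] [0.3499 0.1094] [0.0635 0.0302] 36.7 0.0348
```

View pics/top8.png

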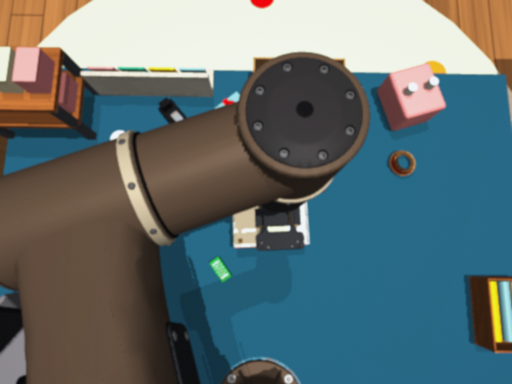

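```bash
python3 -m crank '[[[0.0182,0.0018,0],[0,0,8.15],0],[[0.0182,0.0018,0],[0,0,8.15],0],[[0.0182,0.0018,0],[0,0,8.15],0],[[0.0182,0.0018,0],[0,0,8.15],0],[[0.0182,0.0018,0],[0,0,8.15],0],[[0.0182,0.0018,-0.02],[0,0,8.15],0],[[0.0182,0.0018,-0.03],[0,0,8.15],0],[[0.0182,0.0018,-0.035],[0,0,8.15],0],[[0.0182,0.0018,-0.035],[0,0,8.15],0],[[0.0182,0.0018,-0.03],[0,0,8.15],0],[[0,0,0],[0,0,0],0],[[0,0,0],[0,0,0],0]]'; python3 -m crank '[[[0,0,0],[0,0,0],0]]';python3 cart.py 0 wrist
```

```text
clock: 43.55
tool_pos: [0.6818, -0.0016, 0.1366]
orientation: [179.9, 0.2, -5.4]
force: [0.1, 0.7, 0.2]
opening: 0.0434
gripper_force: 0.0
clock: 43.65
tool_pos: [0.6828, -0.0013, 0.1396]
orientation: [180.0, -0.1, -5.4]
force: [-0.8, 0.0, 1.0]
opening: 0.0441
gripper_force: 0.0
[ 0.6828 -0.0013  0.1396] [ 1.80e+02 -6.00e-02 -5.36e+00]
wrist [426.  52.] [ 58. 126. 162.] [ 0.781  -0.1601] [0.0507 0.0407] 5.6 0.0339
wrist [256. 180.] [172. 201. 214.] [ 0.6828 -0.0012] [0.0637 0.0299] -6.0 0.0346
wrist [163. 219.] [186. 206. 215.] [0.6491 0.094 ] [0.0618 0.0304] -7.9 0.0346
wrist [ 18. 232.] [ 62. 168. 207.] [0.6542 0.2407] [0.0639 0.032 ] 7.7 0.0346
```

```bash
python3 -m crank '[[[0,0,-0.04],[0,0,0],0],[[0,0,-0.045],[0,0,0],0],[[0,0,-0.035],[0,0,0],0],[[0,0,-0.02],[0,0,0],0],[[0,0,-0.012],[0,0,0],0],[[0,0,0],[0,0,0],0],[[0,0,0],[0,0,0],-1],[[0,0,0],[0,0,0],-1],[[0,0,0],[0,0,0],-1],[[0,0,0],[0,0,0],-1]]'
```

```text
clock: 44.7
tool_pos: [0.6839, -0.001, -0.0114]
orientation: [-180.0, -0.2, -5.2]
force: [-0.9, 1.7, 6.0]
opening: 0.0299
gripper_force: 30.0
```

```bash
python3 -m crank '[[[0,0,0.012],[0,0,0],-1],[[0,0,0.03],[0,0,0],-1],[[0,0,0.045],[0,0,0],-1],[[0,0,0.045],[0,0,0],-1],[[0,0,0.035],[0,0,0],-1],[[-0.0202,-0.0082,0.01],[0,0,4],-1],[[-0.0202,-0.0082,0],[0,0,4],-1],[[-0.0202,-0.0082,0],[0,0,0.5],-1],[[-0.0202,-0.0082,0],[0,0,0],-1],[[-0.0202,-0.0082,0],[0,0,0],-1],[[-0.0202,-0.0082,0],[0,0,0],-1],[[-0.0202,-0.008,0],[0,0,0],-1]]'; python3 -m crank '[[[0,0,0],[0,0,0],-1],[[0,0,0],[0,0,0],-1],[[0,0,0],[0,0,0],-1]]'
```

```text
clock: 45.9
tool_pos: [0.5402, -0.0588, 0.1644]
orientation: [-180.0, -0.0, 3.2]
force: [-0.6, 0.9, -1.0]
opening: 0.0296
gripper_force: 30.0
clock: 46.2
tool_pos: [0.5419, -0.0582, 0.1641]
orientation: [-180.0, -0.1, 3.3]
force: [-0.0, 1.1, -1.2]
opening: 0.0296
gripper_force: 30.0
```

```bash
python3 -m crank '[[[0,0,-0.02],[0,0,0],-1],[[0,0,-0.025],[0,0,0],-1],[[0,0,-0.017],[0,0,0],-1],[[0,0,-0.009],[0,0,0],-1],[[0,0,-0.0045],[0,0,0],-1],[[0,0,-0.0025],[0,0,0],-1],[[0,0,0],[0,0,0],-1]]'; python3 -m crank '[[[0,0,-0.0015],[0,0,0],-1],[[0,0,0],[0,0,0],-1]]'
```

```text
clock: 46.9
tool_pos: [0.5417, -0.0583, 0.0859]
orientation: [180.0, -0.0, 3.3]
force: [0.2, -0.1, -1.3]
opening: 0.0302
gripper_force: 30.0
clock: 47.1
tool_pos: [0.5416, -0.0583, 0.0845]
orientation: [-180.0, -0.1, 3.3]
force: [-0.1, -0.4, -0.5]
opening: 0.03
gripper_force: 30.0
```

```bash
python3 -m crank '[[[0,0,-0.001],[0,0,0],-1],[[0,0,0],[0,0,0],0],[[0,0,0],[0,0,0],0],[[0,0,0],[0,0,0],0],[[0,0,0.02],[0,0,0],0],[[0,0,0.045],[0,0,0],0],[[0,0,0.025],[0,0,0],0],[[0.0214,0.0305,0],[0,0,-4],0],[[0.0214,0.0305,0],[0,0,-4],0],[[0.0214,0.0305,0],[0,0,-2.7],0],[[0.0214,0.0305,0],[0,0,0],0],[[0.0214,0.0305,0],[0,0,0],0]]';python3 -m crank '[[[0,0,-0.02],[0,0,0],0],[[0,0,-0.018],[0,0,0],0],[[0,0,0],[0,0,0],0],[[0,0,0],[0,0,0],0]]'; python3 cart.py 0 wrist
```

```text
clock: 48.3
tool_pos: [0.6489, 0.0953, 0.173]
orientation: [180.0, 0.0, -7.5]
force: [0.5, -0.4, -0.0]
opening: 0.044
gripper_force: 0.0
clock: 48.7
tool_pos: [0.6483, 0.0939, 0.1351]
orientation: [180.0, 0.0, -7.4]
force: [-0.2, 0.8, 0.3]
opening: 0.0439
gripper_force: 0.0
[0.6483 0.0939 0.1351] [ 1.7996e+02  3.0000e-02 -7.4400e+00]
wrist [255. 182.] [181. 212. 221.] [0.6477 0.0944] [0.0641 0.03  ] -7.5 0.0346
wrist [100. 195.] [ 68. 181. 221.] [0.654  0.2408] [0.064  0.0316] 8.7 0.0345
```

```bash
python3 -m crank '[[[0,0,-0.04],[0,0,0],0],[[0,0,-0.045],[0,0,0],0],[[0,0,-0.032],[0,0,0],0],[[0,0,-0.019],[0,0,0],0],[[0,0,-0.012],[0,0,0],0],[[0,0,0],[0,0,0],0],[[0,0,0],[0,0,0],-1],[[0,0,0],[0,0,0],-1],[[0,0,0],[0,0,0],-1],[[0,0,0],[0,0,0],-1]]'
```

```text
clock: 49.75
tool_pos: [0.6494, 0.0945, -0.0112]
orientation: [-179.9, -0.1, -7.4]
force: [-0.8, -0.1, 6.7]
opening: 0.03
gripper_force: 30.0
```

```bash
python3 -m crank '[[[0,0,0.012],[0,0,0],-1],[[0,0,0.03],[0,0,0],-1],[[0,0,0.045],[0,0,0],-1],[[0,0,0.045],[0,0,0],-1],[[0,0,0.035],[0,0,0],-1],[[-0.0185,-0.0121,0.01],[0,0,4],-1],[[-0.0185,-0.0121,0],[0,0,4],-1],[[-0.0185,-0.0121,0],[0,0,2.7],-1],[[-0.0185,-0.0121,0],[0,0,0],-1],[[-0.0185,-0.0121,0],[0,0,0],-1],[[-0.0185,-0.0121,0],[0,0,0],-1],[[0,0,0],[0,0,0],-1]]'; python3 -m crank '[[[0,0,0],[0,0,0],-1],[[0,0,0],[0,0,0],-1],[[0,0,0],[0,0,0],-1]]'; python3 cart.py .096
```

```text
clock: 50.95
tool_pos: [0.535, 0.0203, 0.1652]
orientation: [-180.0, -0.0, 3.2]
force: [0.2, -0.5, -0.1]
opening: 0.0297
gripper_force: 30.0
clock: 51.25
tool_pos: [0.5377, 0.0218, 0.1641]
orientation: [180.0, -0.0, 3.3]
force: [0.6, -0.1, -1.2]
opening: 0.0296
gripper_force: 30.0
[0.5377 0.0218 0.1641] [180.    -0.     3.26]
wrist [366. 206.] [211. 231. 232.] [ 0.5416 -0.0586] [0.0623 0.0306] 3.2 0.1305
```

```bash
python3 -m crank '[[[0,0,-0.02],[0,0,0],-1],[[0,0,-0.025],[0,0,0],-1],[[0,0,-0.017],[0,0,0],-1],[[0,0,-0.009],[0,0,0],-1],[[0,0,-0.0045],[0,0,0],-1],[[0,0,-0.0025],[0,0,0],-1],[[0,0,0],[0,0,0],-1]]'; python3 -m crank '[[[0,0,-0.0013],[0,0,0],-1],[[0,0,0],[0,0,0],-1]]'
```

```text
clock: 52.0
tool_pos: [0.5376, 0.0216, 0.0863]
orientation: [-180.0, -0.0, 3.3]
force: [-0.0, 1.0, -0.3]
opening: 0.0298
gripper_force: 30.0
clock: 52.2
tool_pos: [0.5375, 0.0216, 0.0852]
orientation: [-180.0, -0.0, 3.2]
force: [0.4, 0.2, -1.7]
opening: 0.0296
gripper_force: 30.0
```

```bash
python3 -m crank '[[[0,0,-0.001],[0,0,0],-1],[[0,0,0],[0,0,0],0],[[0,0,0],[0,0,0],0],[[0,0,0],[0,0,0],0],[[0,0,0.02],[0,0,0],0],[[0,0,0.045],[0,0,0],0],[[0,0,0.045],[0,0,0],0],[[0,0,0.045],[0,0,0],0],[[0,0,0.045],[0,0,0],0],[[0,0,0],[0,0,0],0],[[0,0,0],[0,0,0],0]]'; python3 cart.py .096; python3 tray.py .09
python3 -m crank '[[[-0.01,-0.045,0],[0,0,0],0],[[-0.01,-0.045,0],[0,0,0],0],[[-0.01,-0.045,0],[0,0,0],0],[[-0.01,-0.045,0],[0,0,0],0],[[-0.01,-0.045,0],[0,0,0],0],[[-0.01,-0.045,0],[0,0,0],0],[[-0.01,-0.045,0],[0,0,0],0],[[-0.01,-0.045,0],[0,0,0],0],[[-0.01,-0.045,0],[0,0,0],0],[[-0.01,-0.045,0],[0,0,0],0],[[-0.01,-0.045,0],[0,0,0],0],[[0,0,0],[0,0,0],0]]'; python3 -c "
from h import *
p,d=imaging.snapshot('top'); q,e=imaging.snapshot('scene'); cv2.imwrite('pics/end.png',np.hstack([p[40:300,60:440],q[90:350,90:400]]))"
```

```text
clock: 53.3
tool_pos: [0.5376, 0.0218, 0.2847]
orientation: [-179.9, -0.1, 3.2]
force: [-0.7, -0.4, -0.4]
opening: 0.0436
gripper_force: 0.0
[0.5376 0.0218 0.2847] [-1.7993e+02 -1.3000e-01  3.2500e+00]
[287. 189.] 15875 plate [ 0.4996 -0.0207] [0.1909 0.1704] -86.81 [0.0951 0.0965 0.1043]
  fin 1263 [ 0.5188 -0.0197] [0.0984 0.0471] -87.31 0.1318
[0.5366 0.0214 0.2826] [1.80e+02 1.00e-01 3.24e+00]
clock: 54.6
tool_pos: [0.4248, -0.4774, 0.2802]
orientation: [-179.9, 0.3, 3.0]
force: [-0.5, -0.3, -0.2]
opening: 0.044
gripper_force: 0.0
```

View pics/end.png

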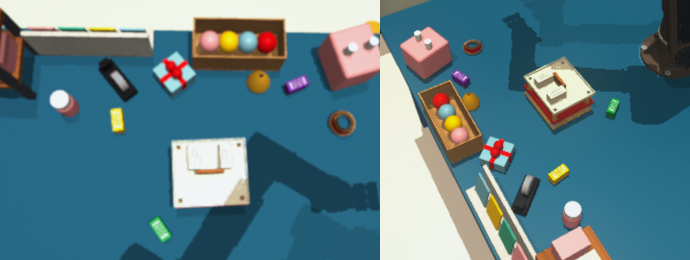

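```bash
python3 - <<'E'
from m import *
m=imaging.camera_model("top"); p,d=imaging.snapshot("top"); W=cloud(m,d)
K=((W[...,2]>.122)&(W[...,2]<.133)).astype(np.uint8); K[cv2.inRange(cv2.cvtColor(p,cv2.COLOR_BGR2HSV),np.array((0,90,0)),np.array((30,255,255)))>0]=0
n,l,s,c=cv2.connectedComponentsWithStats(K)
for i in range(1,n):
    if s[i,4]>60: Q=W[l==i]; r=rect(Q[:,:2]); print(c[i].round(),r[0].round(3),np.round(r[1],3),round(r[2],1),np.percentile(Q[:,2],[5,50,95]).round(4))
from plant import close_job
print(close_job())
E
```

```text
[285. 195.] [ 0.538 -0.059] [0.063 0.03 ] 3.2 [0.1271 0.1305 0.1324]
[254. 197.] [0.534 0.02 ] [0.067 0.033] 7.3 [0.128  0.1304 0.1325]
[  7. 317.] [0.237 0.598] [0.05  0.021] -10.7 [0.1228 0.1273 0.1324]
the job is handed in; nothing more can be done
None
```

The job is handed in: both trays measured seated and level, with all three red cartons in the red tray and both cream cartons present in the cream tray; I saw no third cream carton, the yellow carton, shop things and look-alikes were left alone, and the hand-in gave no verdict.

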